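Pin the tile carriers into the dip machine and start it

ROBOT

A 7-joint arm with a two-finger parallel gripper is mounted at the origin on the work surface. World frame = base frame: x ahead of the robot, y to its left, z up, the work surface at z = 0. Lengths are in m, angles in degrees, forces in N, time in s.
With the tool pointing down it reaches from about 0.425 to 0.875 m from the base axis. Payload 4.7 kg.
Tool frame: the origin (TCP) lies midway between the tips of the shut fingers; the grasp point (between the pads) lies 19 mm behind it (env.grip_depth is the distance from the TCP to the grasp point, in m); z points along the fingers, y is the line along which they close (so a half turn about z gives the same grasp; the last joint's range is limited). The gripper opens to 87 mm and grips with 3 to 60 N. Pads are 19 mm wide; open, the fingers measure 117 mm over their backs; the gripper's body (75 mm by 190 mm) begins 51 mm behind the grasp point.
Start: joints at [77.126, 18.392, -4.016, 83.108, 1.295, 78.541, -3.26], TCP at [0.154, -0.632, 0.223] pointing down, gripper open.
Joint ranges: [-163.93, 163.93], [-17.29, 119.83], [-79.2, 71.16], [3.27, 140.29], [-89.18, 269.18], [5.43, 117.66], [-154.24, 154.24]. Speed limits (degrees/s): [147.25, 147.25, 180, 180, 180, 180, 180].

INTERFACE

Orientations are given as [roll, pitch, yaw] about the fixed x, y, z axes, in that order (R = Rz(yaw) Ry(pitch) Rx(roll)).
In Python, from cell import get_obs, optics, env, nets gives the robot as it stands.
- The arm moves only by the shell command python3 -m creep 'ROWS' [FORCE]. ROWS is JSON, a list of rows, each an object of numbers: "wx", "wy", "wz": the turn, a rotation vector about the tool's x, y, z in degrees; "tx", "ty", "tz": the shift along the tool's x, y, z in mm; "gripper": the opening, from -1 (shut) to 1 (fully open). A call has 1 to 5 rows; each row is the pose to reach, as a shift and turn from the pose commanded when the call began, along the tool's axes at that moment; what a row does not reach only later rows make up. A row lasts 1/12 s, in which the tool goes at most 41.7 mm and 7.16 degrees, less where a joint would pass 70% of its speed; a pose out of reach is approached as far as the arm can. A call with a gripper value outside its range is refused whole. The fingers move at their own pace and stop on an object; FORCE is the grip in N (left out, the last holds). Time passes only in rows, so rows that repeat a pose let the fingers close. It gives the time, the measured TCP pose, the force, the opening and the grip force at its end, in the units of the state.
- get_obs(): the state, without advancing time (a new reading comes with each control period).
- optics.read_camera(name): name is "side" or "top" or "wrist"; returns (picture, depth): 420x560x3 uint8, red, green, blue; 420x560 float32, m along the optical axis (not along the pixel's ray), 0 where there is no reading.
- optics.camera_info(name): a dict with "fovy" (degrees; the focal length in pixels is half the picture's height over the tangent of half this angle, whatever the lens; pixels are square), "cx", "cy" (the principal point, pixels), "R" (3x3) and "t" (3): a world point X has camera coordinates R X + t; the wrist camera has in their place "tool_from_camera" (4x4, takes a point from camera to tool coordinates, whose origin is the TCP and whose axes are the flange's). Camera axes: x right, y down, z forward; pixel columns grow to the right and rows downward; lengths in m; the calibration is good to about 2 mm. A picture is of the moment at which its call begins: read the wrist's pose just before it. camera_info takes no time and is no camera call.
- env.sign_off(): hands the job in; it is judged then, once.
Trained networks look in the newest picture that a camera, given by its name, has taken for a name from the list of things; names that differ only in an ending like _2 or _b are one class to them, and where a whole thing is asked for, a point or a joint stands for the part that bears it (a point fixed in the world has none). Each returns a list of dicts, best first, with "confidence" (0 to 1); they miss things now and then, are a little off and sometimes report something else, mostly with a low value. They report only what shows in the picture. A call takes as long as a camera call.
- nets.look_for(query, camera): "point" ([x, y, z] in m, in world coordinates, good to about 4 mm: the middle of the surface that is visible of it).
- nets.place_of(query, camera): "point" ([x, y, z] in m, in world coordinates, good to about 4 mm: a listed point, or the origin of a listed thing).
The state is a dict: "time_s": time; "qpos": joint angles; "joint_velocities": joint speeds; "effort": joint torques, N m; "tool_pos": TCP position; "tool_rot": TCP orientation; "force": force on the tool from outside, world axes, zero at the start; "wrist_torque": the same for the moment, N m; "grip_width": finger opening in m; "grasp_force": force on a finger pad.
Only numpy, scipy, OpenCV 4.12 (cv2) and the standard library are available. Lean on these libraries where they do the work, as an engineer would, in place of code of your own. Each camera call takes 0.05 s, during which the arm holds its last target. There are 200 camera calls.

TASK

Get the dip machine ready: clear the scraper off its loading ledge into the grey drip tray, slide the lug of every tile carrier on the bench into a fork of its own, and push a headed pin straight down through fork and lug until its collar sits fully home on the fork. Once every carrier is pinned and the scraper is in the tray, push the green start plunger all the way down and let it come back up. Do not knock the other things on the bench about.

Things in the scene. Friction and masses are not known exactly. Their poses are not given: they have to be found in the camera images.
- machine: Fixed blue dip machine: low drive housing (350 mm wide, 100 high) and before it, towards the robot, an aluminium loading ledge 330 mm wide, 106 deep, flat top 60 mm above the table. Three steel forks stand 110 mm apart along the ledge's back, open towards the robot. Origin on the table under the middle fork hole; x from ledge to housing (the way lugs slide in), y along the forks.
- fork1 (a point): Fork 1 (1 at machine -y, 2 middle, 3 at +y): mouth of its vertical hole, on the upper tine's top, 88 mm above the table; axes as the machine. Tines 46 mm wide, 10 thick, reaching 23 mm before the hole; slot between them 18 mm high, floor flush with the ledge (28 mm below this point), sides open, back wall 23 mm behind the hole. Chamfered 15 mm holes through both tines.
- fork2 (a point): Fork 2 (1 at machine -y, 2 middle, 3 at +y): mouth of its vertical hole, on the upper tine's top, 88 mm above the table; axes as the machine. Tines 46 mm wide, 10 thick, reaching 23 mm before the hole; slot between them 18 mm high, floor flush with the ledge (28 mm below this point), sides open, back wall 23 mm behind the hole. Chamfered 15 mm holes through both tines.
- fork3 (a point): Fork 3 (1 at machine -y, 2 middle, 3 at +y): mouth of its vertical hole, on the upper tine's top, 88 mm above the table; axes as the machine. Tines 46 mm wide, 10 thick, reaching 23 mm before the hole; slot between them 18 mm high, floor flush with the ledge (28 mm below this point), sides open, back wall 23 mm behind the hole. Chamfered 15 mm holes through both tines.
- carrier1_fin (a point): Loose tile carrier 1 (may be absent), 0.2 kg: aluminium plate 130 x 50 x 12 mm, flat below, two red-brown tile strips on top, +x end narrowed to a lug 36 x 36 mm with a 16 mm vertical hole. Point: middle of its upright orange grip fin (50 mm along x, 18 thick along y, 12 to 45 mm above the underside), 28.5 mm above the underside, 53 mm from the rear edge; x points to the lug.
- carrier1_hole (a point): Centre of the hole in the lug of carrier 1, half-way through its 12 mm thickness; 59 mm ahead (x) of the fin's middle and 22.5 mm below it, 18 mm from the lug's tip.
- carrier2_fin (a point): Loose tile carrier 2 (may be absent), 0.2 kg: aluminium plate 130 x 50 x 12 mm, flat below, two white tile strips on top, +x end narrowed to a lug 36 x 36 mm with a 16 mm vertical hole. Point: middle of its upright orange grip fin (50 mm along x, 18 thick along y, 12 to 45 mm above the underside), 28.5 mm above the underside, 53 mm from the rear edge; x points to the lug.
- carrier2_hole (a point): Centre of the hole in the lug of carrier 2, half-way through its 12 mm thickness; 59 mm ahead (x) of the fin's middle and 22.5 mm below it, 18 mm from the lug's tip.
- carrier3_fin (a point): Loose tile carrier 3 (may be absent), 0.2 kg: aluminium plate 130 x 50 x 12 mm, flat below, two blue tile strips on top, +x end narrowed to a lug 36 x 36 mm with a 16 mm vertical hole. Point: middle of its upright orange grip fin (50 mm along x, 18 thick along y, 12 to 45 mm above the underside), 28.5 mm above the underside, 53 mm from the rear edge; x points to the lug.
- carrier3_hole (a point): Centre of the hole in the lug of carrier 3, half-way through its 12 mm thickness; 59 mm ahead (x) of the fin's middle and 22.5 mm below it, 18 mm from the lug's tip.
- pin1_head (a point): Loose headed pin 1 of three, 70 g, upright in the stand at first: shank 12 mm thick, 50 long (last 10 tapered), collar 30 mm wide, 5 thick, red grip knob 22 mm wide, 30 tall. Point: the knob's middle, 20 mm above the collar's underside, 15 below the top; z up the pin. Seated in a fork it is 108 mm above the table. One pin may be spare.
- pin2_head (a point): Loose headed pin 2 of three, 70 g, upright in the stand at first: shank 12 mm thick, 50 long (last 10 tapered), collar 30 mm wide, 5 thick, red grip knob 22 mm wide, 30 tall. Point: the knob's middle, 20 mm above the collar's underside, 15 below the top; z up the pin. Seated in a fork it is 108 mm above the table. One pin may be spare.
- pin3_head (a point): Loose headed pin 3 of three, 70 g, upright in the stand at first: shank 12 mm thick, 50 long (last 10 tapered), collar 30 mm wide, 5 thick, red grip knob 22 mm wide, 30 tall. Point: the knob's middle, 20 mm above the collar's underside, 15 below the top; z up the pin. Seated in a fork it is 108 mm above the table. One pin may be spare.
- pin_stand: Fixed wooden stand for the pins, 200 (x) x 64 (y) x 55 mm (z), three holes along x 65 mm apart; origin under its centre.
- scraper_handle (a point): Scraper, loose, 90 g, lying flat on the loading ledge: wooden handle 85 x 20 x 24 mm along x, then a flat steel blade 55 long x 50 wide x 4 mm that overlaps the handle's end at +x. Overall 137 mm. This point is the middle of the handle, 12 mm above the underside; x points to the blade.
- tray_floor (a point): Grey open drip tray, fixed: centre of its inner floor, 5 mm above the table. Outer size 220 (x) x 130 (y) x 35 mm high, walls 5 mm.
- plunger_top (a point): Top centre of the green mushroom start plunger (48 mm in diameter, on a grey 80 mm box 50 mm high); about 101 mm above the table at rest. It is pushed straight down.
- start_plunger (a joint): Stroke of the start plunger in m: 0 up, 0.022 fully down. Sprung: about 4 N to start, 9 N at the bottom; comes back when let go.
- glaze_jar: Bystander: amber glaze jar, 64 mm wide, 85 mm high; origin under its middle. Not part of the job.
- slip_cup: Bystander: white cup, 76 mm wide, 85 mm high; origin under its middle. Not part of the job.
- rinse_bottle: Bystander: blue bottle, 60 mm wide, 150 mm high; origin under its middle. Not part of the job.
- batten: Bystander: dark wooden batten 45 x 190 x 20 mm, long along y; origin under its middle. Not part of the job.
- glaze_brush: Bystander: brush lying on the table; origin under its middle. Not part of the job.
- test_bowl: Bystander: red-brown bowl 110 mm wide, 50 mm high; origin under its middle. Not part of the job.

How it is judged:
By the outcome, as a careful person would: the job done as asked, in the order asked, and still so for the second after the job is handed in, with the robot touching nothing.
Of carrier1, carrier2, carrier3 only 2 to 3 are there at a start; the rules pass over those that are not, and their reading is None.
At some moment in a run one of carrier1, carrier2, carrier3 may be knocked a few centimetres aside while the robot is not near it.
It also fails if it takes over 210 s, if anything falls off the work surface, if the arm or the gripper's body presses on something with over 40 N, if the wrist force passes 120 N, or if a joint passes its speed limit or range.

## Working session

There is one attempt and no reset: what is moved stays moved. The work goes in short steps, Python scripts to look and compute and a shell command to move; the robot and the scene stay as the last step left them, time stands still between calls to the robot, and variables do not carry over. Pictures are saved under pics/ and viewed, at most 14 in all, crops included, and the job is handed in when it is done.

```bash
mkdir -p pics; ls; cat > h.py <<'E'
import numpy as np, cv2
from cell import get_obs, optics, env, nets
from scipy.spatial.transform import Rotation as Ro
def pic(cam,fn=None):
    o=get_obs(); p,d=optics.read_camera(cam)
    if fn: cv2.imwrite('pics/'+fn,cv2.cvtColor(p,cv2.COLOR_RGB2BGR))
    return o,p,d
def cloud(cam,o,d):
    i=optics.camera_info(cam); f=d.shape[0]/2/np.tan(np.radians(i['fovy'])/2)
    v,u=np.indices(d.shape); C=np.stack([(u-i['cx'])/f*d,(v-i['cy'])/f*d,d],-1)
    if 'R' in i: W=(C-np.array(i['t']))@np.array(i['R'])
    else:
        T=np.array(i['tool_from_camera']); W=C@T[:3,:3].T+T[:3,3]
        W=W@Ro.from_euler('xyz',o['tool_rot'],degrees=True).as_matrix().T+np.array(o['tool_pos'])
    W[d==0]=np.nan
    return W
def st():
    o=get_obs(); print({k:np.round(o[k],3).tolist() for k in ('time_s','qpos','tool_pos','tool_rot','force','grip_width','grasp_force')})
def rel(p,yaw=None):
    "tool-frame shift (mm) to world point p; tool-z turn to get world yaw"
    o=get_obs(); R=Ro.from_euler('xyz',o['tool_rot'],degrees=True)
    print('shift',np.round(R.inv().apply(np.array(p)-o['tool_pos'])*1000,1), end=' ')
    if yaw is not None:
        T=Ro.from_euler('xyz',[180,0,yaw],degrees=True); print('turn',np.round((R.inv()*T).as_rotvec(degrees=True),1),end='')
    print()
E
python3 - <<'E'
from h import *
st()
for c in('top','side'): pic(c,c+'0.png')
for q in ['machine','fork1','fork2','fork3','carrier1_fin','carrier1_hole','carrier2_fin','carrier2_hole','carrier3_fin','carrier3_hole','pin1_head','pin_stand','scraper_handle','tray_floor','plunger_top']:
    r=nets.place_of(q,'top'); print(q,[(np.round(x['point'],3).tolist(),round(x['confidence'],2)) for x in r[:4]])
E
```

```text
pics
{'time_s': 0.0, 'qpos': [77.125, 18.442, -4.015, 83.174, 1.294, 78.541, -3.261], 'tool_pos': [0.154, -0.631, 0.221], 'tool_rot': [-179.889, 0.004, 13.683], 'force': [-0.587, 0.359, -0.454], 'grip_width': 0.087, 'grasp_force': 0.0}
machine [([0.63, 0.018, 0.004], 0.62)]
fork1 [([0.624, -0.09, 0.087], 0.96), ([0.636, 0.019, 0.086], 0.79), ([0.647, 0.125, 0.088], 0.59), ([0.484, 0.396, 0.008], 0.3)]
fork2 [([0.624, -0.09, 0.087], 0.96), ([0.636, 0.019, 0.086], 0.79), ([0.647, 0.125, 0.088], 0.59), ([0.484, 0.396, 0.008], 0.3)]
fork3 [([0.624, -0.09, 0.087], 0.96), ([0.636, 0.019, 0.086], 0.79), ([0.647, 0.125, 0.088], 0.59), ([0.484, 0.396, 0.008], 0.3)]
carrier1_fin [([0.563, 0.31, 0.104], 0.72), ([0.637, 0.016, 0.088], 0.66)]
carrier1_hole []
carrier2_fin [([0.426, 0.398, 0.028], 0.8), ([0.254, 0.298, -0.001], 0.72), ([0.577, -0.279, 0.074], 0.18)]
carrier2_hole [([0.485, 0.401, 0.004], 0.83), ([0.579, -0.28, 0.072], 0.19)]
carrier3_fin [([0.39, -0.279, 0.025], 0.91)]
carrier3_hole [([0.45, -0.271, 0.009], 0.98)]
pin1_head [([0.553, -0.01, 0.074], 0.71), ([0.509, -0.278, 0.076], 0.66), ([0.465, -0.443, 0.009], 0.36), ([0.668, 0.46, -0.001], 0.17)]
pin_stand [([0.57, -0.282, -0.001], 0.7), ([0.51, -0.275, 0.075], 0.46)]
scraper_handle [([0.554, -0.01, 0.075], 0.61)]
tray_floor [([0.465, -0.442, 0.008], 0.6)]
plunger_top [([0.563, 0.308, 0.1], 0.64)]
```

View pics/top0.png

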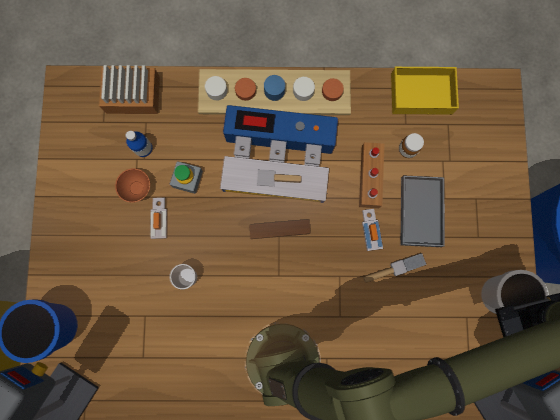

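View pics/side0.png

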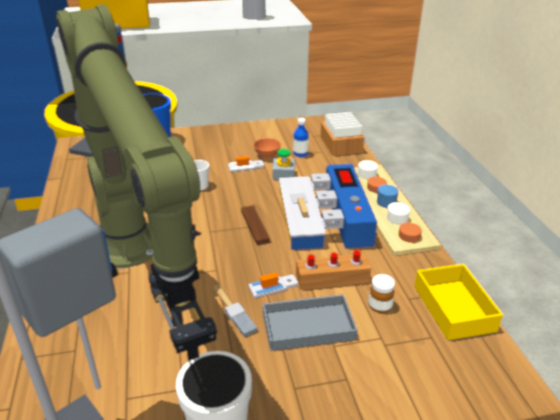

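The top view shows two carriers: white at (157,218) and blue at (372,230). The scraper is at (278,178) with its blade to +y, the tray at (422,210), and three pins at (374,152–192). The side view agrees. Moving over the ledge for a close look.

```bash

python3 -m creep '[{"tx":30,"ty":-32,"tz":-10},{"tx":60,"ty":-65,"tz":-20},{"tx":90,"ty":-97,"tz":-20},{"tx":121,"ty":-130,"tz":-20}]' 20
for i in 1; do python3 -m creep '[{"tx":30,"ty":-32,"tz":-10},{"tx":60,"ty":-65,"tz":-20},{"tx":90,"ty":-97,"tz":-20},{"tx":121,"ty":-130,"tz":-20},{"tx":121,"ty":-130,"tz":-20}]'; done
python3 -m creep '[{"tx":30,"ty":-32,"tz":-10},{"tx":60,"ty":-65,"tz":-20},{"tx":90,"ty":-97,"tz":-20},{"tx":121,"ty":-130,"tz":-20},{"tx":121,"ty":-130,"tz":-20}]'
python3 -m creep '[{"tx":30,"ty":-32,"tz":-10},{"tx":60,"ty":-65,"tz":-20},{"tx":90,"ty":-97,"tz":-20},{"tx":121,"ty":-130,"tz":-20},{"tx":121,"ty":-130,"tz":-20}]'
python3 - <<'E'
from h import *
st(); rel([.5,-.01,.3],84)
print(optics.camera_info('wrist'))
E
```

```text
{'time_s': 0.85, 'qpos': [77.125, 18.389, -4.016, 83.106, 1.296, 78.542, -3.261], 'tool_pos': [0.154, -0.632, 0.223], 'tool_rot': [179.992, 0.004, 13.684], 'force': [-0.728, 0.232, -0.377], 'grip_width': 0.087, 'grasp_force': 0.0}
shift [ 483.5 -522.   -77.5] turn [  0.    0.  -70.3]
{'fovy': 60.66908095658344, 'cx': 277.64555213249974, 'cy': 212.34879704249127, 'tool_from_camera': array([[ 1.09972717e-03, -9.66382212e-01, -2.57107390e-01,
         6.96183736e-02],
       [ 9.99999384e-01,  1.02349212e-03,  4.30333456e-04,
        -1.67082923e-05],
       [-1.52719211e-04, -2.57107705e-01,  9.66382742e-01,
        -1.61309561e-01],
       [ 0.00000000e+00,  0.00000000e+00,  0.00000000e+00,
         1.00000000e+00]])}validation failed for argument at $[0]...
validation failed for argument at $[0]...
validation failed for argument at $[0]...
validation failed for argument at $[0]...
```

```bash
python3 -m creep '[{"wx":0,"wy":0,"wz":0,"tx":30,"ty":-32,"tz":-10,"gripper":1},{"wx":0,"wy":0,"wz":0,"tx":60,"ty":-65,"tz":-20,"gripper":1}]' 20; python3 -m creep --help | head -20
```

```text
time_s: 1.02
tool_pos: [0.1914, -0.5606, 0.2393]
tool_rot: [-179.8, 0.0, 13.4]
force: [1.0, 0.6, 0.9]
grip_width: 0.0871
grasp_force: 0.0invalid input: not JSON, or not a number
```

```bash
python3 -m creep '[{"tx":30,"ty":-32,"tz":-10,"gripper":1}]' 20
```

```text
validation failed for argument at $[0]...
```

```bash

python3 -m creep '[{"wx":0,"wy":0,"wz":0,"tx":28,"ty":-30,"tz":-10,"gripper":1},{"wx":0,"wy":0,"wz":0,"tx":56,"ty":-60,"tz":-20,"gripper":1},{"wx":0,"wy":0,"wz":0,"tx":84,"ty":-91,"tz":-20,"gripper":1},{"wx":0,"wy":0,"wz":0,"tx":112,"ty":-122,"tz":-20,"gripper":1},{"wx":0,"wy":0,"wz":0,"tx":140,"ty":-152,"tz":-20,"gripper":1}]'
python3 -m creep '[{"wx":0,"wy":0,"wz":0,"tx":28,"ty":-30,"tz":-10,"gripper":1},{"wx":0,"wy":0,"wz":0,"tx":56,"ty":-60,"tz":-20,"gripper":1},{"wx":0,"wy":0,"wz":0,"tx":84,"ty":-91,"tz":-20,"gripper":1},{"wx":0,"wy":0,"wz":0,"tx":112,"ty":-122,"tz":-20,"gripper":1},{"wx":0,"wy":0,"wz":0,"tx":140,"ty":-152,"tz":-20,"gripper":1}]'
python3 -m creep '[{"wx":0,"wy":0,"wz":0,"tx":28,"ty":-30,"tz":-10,"gripper":1},{"wx":0,"wy":0,"wz":0,"tx":56,"ty":-60,"tz":-18,"gripper":1},{"wx":0,"wy":0,"wz":0,"tx":84,"ty":-91,"tz":-18,"gripper":1},{"wx":0,"wy":0,"wz":0,"tx":112,"ty":-122,"tz":-18,"gripper":1},{"wx":0,"wy":0,"wz":0,"tx":140,"ty":-152,"tz":-18,"gripper":1}]'
python3 -m creep '[{"wx":0,"wy":0,"wz":-7,"tx":0,"ty":0,"tz":0,"gripper":1},{"wx":0,"wy":0,"wz":-14,"tx":0,"ty":0,"tz":0,"gripper":1},{"wx":0,"wy":0,"wz":-21,"tx":0,"ty":0,"tz":0,"gripper":1},{"wx":0,"wy":0,"wz":-28,"tx":0,"ty":0,"tz":0,"gripper":1},{"wx":0,"wy":0,"wz":-35,"tx":0,"ty":0,"tz":0,"gripper":1}]'
python3 -m creep '[{"wx":0,"wy":0,"wz":-7,"tx":0,"ty":0,"tz":0,"gripper":1},{"wx":0,"wy":0,"wz":-14,"tx":0,"ty":0,"tz":0,"gripper":1},{"wx":0,"wy":0,"wz":-21,"tx":0,"ty":0,"tz":0,"gripper":1},{"wx":0,"wy":0,"wz":-28,"tx":0,"ty":0,"tz":0,"gripper":1},{"wx":0,"wy":0,"wz":-35,"tx":0,"ty":0,"tz":0,"gripper":1}]'
python3 - <<'E'
from h import *
st(); rel([.5,-.01,.3],84)
o,p,d=pic('wrist','w1.png'); W=cloud('wrist',o,d); np.save('w1.npy',W)
for q in ['fork1','scraper_handle']:
    r=nets.place_of(q,'wrist'); print(q,[(np.round(x['point'],3).tolist(),round(x['confidence'],2)) for x in r[:4]])
E
```

```text
time_s: 1.43
tool_pos: [0.2936, -0.3785, 0.2614]
tool_rot: [179.9, -0.0, 13.7]
force: [1.1, -1.2, 0.1]
grip_width: 0.087
grasp_force: 0.0
time_s: 1.85
tool_pos: [0.3933, -0.1982, 0.2815]
tool_rot: [179.9, -0.0, 13.7]
force: [1.2, -0.4, 0.3]
grip_width: 0.0869
grasp_force: 0.0
time_s: 2.27
tool_pos: [0.4932, -0.0176, 0.2997]
tool_rot: [179.9, -0.1, 13.7]
force: [1.4, -0.6, -0.2]
grip_width: 0.0869
grasp_force: 0.0
time_s: 2.68
tool_pos: [0.4926, -0.0194, 0.299]
tool_rot: [180.0, 0.0, 49.1]
force: [0.5, 0.6, 0.2]
grip_width: 0.0872
grasp_force: 0.0
time_s: 3.1
tool_pos: [0.4926, -0.0195, 0.2991]
tool_rot: [180.0, 0.0, 84.0]
force: [0.2, -0.2, 0.3]
grip_width: 0.087
grasp_force: 0.0
{'time_s': 3.1, 'qpos': [43.283, -1.251, -42.915, 96.461, -0.833, 84.436, -5.511], 'tool_pos': [0.493, -0.02, 0.299], 'tool_rot': [179.978, 0.021, 84.035], 'force': [0.176, -0.152, 0.302], 'grip_width': 0.087, 'grasp_force': 0.0}
shift [10.2  6.4 -0.9] turn [0. 0. 0.]
fork1 [([0.621, -0.095, 0.088], 0.95), ([0.645, 0.13, 0.092], 0.86), ([0.636, 0.019, 0.086], 0.61), ([0.45, -0.274, 0.007], 0.56)]
scraper_handle [([0.551, -0.013, 0.067], 0.98), ([0.63, 0.019, 0.004], 0.29), ([0.636, 0.019, 0.082], 0.21)]
```

View pics/w1.png

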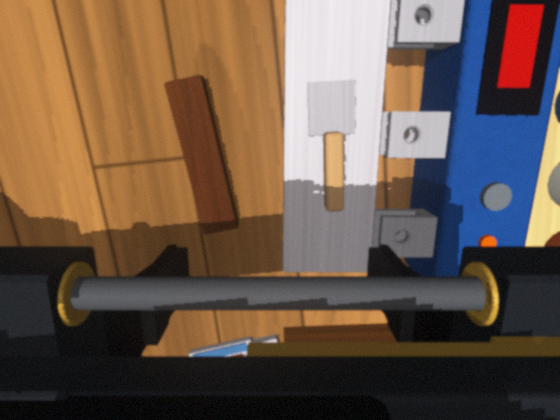

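Wrist view: fork holes are at (423,15), (411,134) and (401,236). The scraper handle is at (334,170) and its blade at (331,105).

```bash
cat >> h.py <<'E'
def ray(cam,o,uv,z):
    i=optics.camera_info(cam); f=210/np.tan(np.radians(i['fovy'])/2)
    c=np.array([(uv[0]-i['cx'])/f,(uv[1]-i['cy'])/f,1])
    if 'R' in i: R=np.array(i['R']).T; t=-R@np.array(i['t'])
    else:
        T=np.array(i['tool_from_camera']); Q=Ro.from_euler('xyz',o['tool_rot'],degrees=True).as_matrix()
        R=Q@T[:3,:3]; t=Q@T[:3,3]+o['tool_pos']
    v=R@c; return t+v*(z-t[2])/v[2]
E
python3 - <<'E'
from h import *
W=np.load('w1.npy'); o=get_obs()
for uv in [(423,15),(411,134),(401,236)]: print(np.round(ray('wrist',o,uv,.088),4))
for n,uv in dict(handle1=(334,138),handle2=(334,205)).items(): print(n,np.round(ray('wrist',o,uv,.084),4), np.round(W[uv[1],uv[0]],4))
print('blade',W[100,331],'ledge',W[100,300],W[230,360])
E
```

```text
[0.6456 0.1263 0.088 ]
[0.6326 0.0181 0.088 ]
[ 0.6199 -0.0901  0.088 ]
handle1 [0.5553 0.0226 0.084 ] [0.5551 0.0231 0.0828]
handle2 [ 0.5502 -0.0482  0.084 ] [ 0.5506 -0.0479  0.083 ]
blade [0.55741129 0.06140507 0.06227617] ledge [0.52488731 0.06486977 0.05995852] [ 0.58221943 -0.08731559  0.05921444]
```

```bash

python3 -m creep '[{"wx":0,"wy":0,"wz":-2,"tx":6,"ty":30,"tz":20,"gripper":0.03},{"wx":0,"wy":0,"wz":-2,"tx":12,"ty":59,"tz":40,"gripper":0.03},{"wx":0,"wy":0,"wz":-2,"tx":12,"ty":59,"tz":80,"gripper":0.03},{"wx":0,"wy":0,"wz":-2,"tx":12,"ty":59,"tz":120,"gripper":0.03},{"wx":0,"wy":0,"wz":-2,"tx":12,"ty":59,"tz":155,"gripper":0.03}]'
python3 -m creep '[{"wx":0,"wy":0,"wz":0,"tx":0,"ty":0,"tz":30,"gripper":0.03},{"wx":0,"wy":0,"wz":0,"tx":0,"ty":0,"tz":60,"gripper":0.03},{"wx":0,"wy":0,"wz":0,"tx":0,"ty":0,"tz":78,"gripper":0.03},{"wx":0,"wy":0,"wz":0,"tx":0,"ty":0,"tz":78,"gripper":0.03}]'
python3 -m creep '[{"wx":0,"wy":0,"wz":0,"tx":0,"ty":0,"tz":0,"gripper":-0.8},{"wx":0,"wy":0,"wz":0,"tx":0,"ty":0,"tz":0,"gripper":-0.8},{"wx":0,"wy":0,"wz":0,"tx":0,"ty":0,"tz":0,"gripper":-0.8},{"wx":0,"wy":0,"wz":0,"tx":0,"ty":0,"tz":0,"gripper":-0.8},{"wx":0,"wy":0,"wz":0,"tx":0,"ty":0,"tz":0,"gripper":-0.8}]' 20
```

```text
time_s: 3.67
tool_pos: [0.5523, -0.014, 0.1415]
tool_rot: [-179.9, -0.0, 85.5]
force: [0.2, 0.1, -1.0]
grip_width: 0.0614
grasp_force: 0.0
time_s: 4.0
tool_pos: [0.5509, -0.0142, 0.0627]
tool_rot: [-179.8, -0.0, 85.5]
force: [-0.4, 0.1, 0.9]
grip_width: 0.0457
grasp_force: 0.0
time_s: 4.42
tool_pos: [0.5532, -0.0143, 0.0668]
tool_rot: [179.9, 0.0, 85.7]
force: [-1.6, -0.1, 4.8]
grip_width: 0.0203
grasp_force: 20.0
```

```bash

python3 -m creep '[{"wx":0,"wy":0,"wz":0,"tx":0,"ty":0,"tz":-20,"gripper":-0.8},{"wx":0,"wy":0,"wz":0,"tx":0,"ty":0,"tz":-50,"gripper":-0.8},{"wx":0,"wy":0,"wz":0,"tx":0,"ty":0,"tz":-85,"gripper":-0.8},{"wx":0,"wy":0,"wz":0,"tx":0,"ty":0,"tz":-120,"gripper":-0.8},{"wx":0,"wy":0,"wz":0,"tx":0,"ty":0,"tz":-130,"gripper":-0.8}]'
python3 - <<'E'
from h import *
o,p,d=pic('top'); W=cloud('top',o,d); x,y,z=W[...,0],W[...,1],W[...,2]
hsv=cv2.cvtColor(p,cv2.COLOR_RGB2HSV)
def rect(m,n):
    P=W[m][:,:2]; r=cv2.minAreaRect((P*1000).astype(np.float32)); print(n,m.sum(),np.round(r[0]),np.round(r[1]),round(r[2],1))
rect((z>.022)&(z<.045)&(x>.33)&(x<.6)&(y<-.36)&(y>-.53),'tray rim')
rect((z>.035)&(z<.07)&(x>.44)&(x<.7)&(y<-.22)&(y>-.34),'stand')
for s in (1,-1):
  m=(abs(x-(.43 if s>0 else .4))<.1)&(abs(y-(.4 if s>0 else -.28))<.07)
  rect(m&(z>.006)&(z<.07),'carrier all'); rect(m&(z>.03)&(z<.07),'fin')
m=(x>.45)&(x<.7)&(y<-.22)&(y>-.34)&(z>.07)&((hsv[...,0]<8)|(hsv[...,0]>172))&(hsv[...,1]>140)
n,l,s,c=cv2.connectedComponentsWithStats(m.astype(np.uint8))
for i in range(1,n):
    if s[i,4]>8: print('pin',s[i,4],np.round(np.nanmean(W[l==i],0),4))
E
```

```text
time_s: 4.83
tool_pos: [0.5553, -0.0137, 0.2018]
tool_rot: [179.5, 0.1, 85.7]
force: [1.7, 0.3, -0.2]
grip_width: 0.0199
grasp_force: 20.0
tray rim 538 [ 461. -443.] [133. 221.] 87.4
stand 1198 [ 574. -283.] [ 65. 203.] 86.4
carrier all 777 [431. 401.] [138. 196.] 89.7
fin 153 [482. 410.] [110. 145.] 68.1
carrier all 938 [ 400. -279.] [135. 199.] 89.3
fin 316 [ 433. -275.] [ 65. 136.] 87.8
pin 43 [ 0.6357 -0.2854  0.0874]
pin 46 [ 0.5715 -0.2809  0.0879]
pin 45 [ 0.5072 -0.2769  0.0884]
```

```bash

python3 -m creep '[{"wx":0,"wy":0,"wz":0,"tx":-30,"ty":-6,"tz":0,"gripper":-0.8},{"wx":0,"wy":0,"wz":0,"tx":-67,"ty":-13,"tz":0,"gripper":-0.8},{"wx":0,"wy":0,"wz":0,"tx":-105,"ty":-21,"tz":0,"gripper":-0.8},{"wx":0,"wy":0,"wz":0,"tx":-142,"ty":-28,"tz":0,"gripper":-0.8},{"wx":0,"wy":0,"wz":0,"tx":-180,"ty":-36,"tz":0,"gripper":-0.8}]'
python3 -m creep '[{"wx":0,"wy":0,"wz":0,"tx":-38,"ty":-8,"tz":0,"gripper":-0.8},{"wx":0,"wy":0,"wz":0,"tx":-76,"ty":-16,"tz":0,"gripper":-0.8},{"wx":0,"wy":0,"wz":0,"tx":-114,"ty":-23,"tz":0,"gripper":-0.8},{"wx":0,"wy":0,"wz":0,"tx":-150,"ty":-30,"tz":0,"gripper":-0.8},{"wx":0,"wy":0,"wz":0,"tx":-180,"ty":-36,"tz":0,"gripper":-0.8}]'
python3 -m creep '[{"wx":0,"wy":0,"wz":6,"tx":-25,"ty":-5,"tz":0,"gripper":-0.8},{"wx":0,"wy":0,"wz":12,"tx":-50,"ty":-10,"tz":0,"gripper":-0.8},{"wx":0,"wy":0,"wz":18,"tx":-76,"ty":-16,"tz":0,"gripper":-0.8},{"wx":0,"wy":0,"wz":24,"tx":-76,"ty":-16,"tz":0,"gripper":-0.8},{"wx":0,"wy":0,"wz":30,"tx":-76,"ty":-16,"tz":0,"gripper":-0.8}]'
python3 -m creep '[{"wx":0,"wy":0,"wz":6,"tx":0,"ty":0,"tz":0,"gripper":-0.8},{"wx":0,"wy":0,"wz":12,"tx":0,"ty":0,"tz":0,"gripper":-0.8},{"wx":0,"wy":0,"wz":18,"tx":0,"ty":0,"tz":0,"gripper":-0.8},{"wx":0,"wy":0,"wz":24,"tx":0,"ty":0,"tz":0,"gripper":-0.8},{"wx":0,"wy":0,"wz":30,"tx":0,"ty":0,"tz":0,"gripper":-0.8}]'
python3 -m creep '[{"wx":0,"wy":0,"wz":6,"tx":0,"ty":0,"tz":0,"gripper":-0.8},{"wx":0,"wy":0,"wz":12,"tx":0,"ty":0,"tz":0,"gripper":-0.8},{"wx":0,"wy":0,"wz":18,"tx":0,"ty":0,"tz":0,"gripper":-0.8},{"wx":0,"wy":0,"wz":24,"tx":0,"ty":0,"tz":0,"gripper":-0.8},{"wx":0,"wy":0,"wz":28,"tx":0,"ty":0,"tz":0,"gripper":-0.8}]'
python3 -c "
from h import *
rel([.435,-.442,.015],-2.6)"
```

```text
time_s: 5.3
tool_pos: [0.5017, -0.1922, 0.1947]
tool_rot: [-179.9, 0.0, 85.7]
force: [0.7, -1.5, -1.5]
grip_width: 0.0198
grasp_force: 20.0
time_s: 5.72
tool_pos: [0.4513, -0.3705, 0.1943]
tool_rot: [-179.9, 0.0, 85.5]
force: [-0.1, 0.0, -1.5]
grip_width: 0.0194
grasp_force: 20.0
time_s: 6.13
tool_pos: [0.4296, -0.4442, 0.1936]
tool_rot: [-179.8, 0.0, 55.1]
force: [0.3, 1.0, -1.2]
grip_width: 0.02
grasp_force: 20.0
time_s: 6.55
tool_pos: [0.4313, -0.4417, 0.1941]
tool_rot: [-179.9, 0.1, 25.4]
force: [-0.4, -0.1, -1.3]
grip_width: 0.02
grasp_force: 20.0
time_s: 6.97
tool_pos: [0.4312, -0.4418, 0.1941]
tool_rot: [-179.9, 0.1, -2.6]
force: [-0.1, -0.0, -0.3]
grip_width: 0.0198
grasp_force: 20.0
shift [  4.2   0.3 179.1] turn [-0.1  0.1 -0. ]
```

```bash

python3 -m creep '[{"wx":0,"wy":0,"wz":0,"tx":4,"ty":0,"tz":35,"gripper":-0.8},{"wx":0,"wy":0,"wz":0,"tx":4,"ty":0,"tz":75,"gripper":-0.8},{"wx":0,"wy":0,"wz":0,"tx":4,"ty":0,"tz":115,"gripper":-0.8},{"wx":0,"wy":0,"wz":0,"tx":4,"ty":0,"tz":145,"gripper":-0.8},{"wx":0,"wy":0,"wz":0,"tx":4,"ty":0,"tz":165,"gripper":-0.8}]'
python3 -m creep '[{"wx":0,"wy":0,"wz":0,"tx":0,"ty":0,"tz":8,"gripper":-0.8},{"wx":0,"wy":0,"wz":0,"tx":0,"ty":0,"tz":14,"gripper":-0.8},{"wx":0,"wy":0,"wz":0,"tx":0,"ty":0,"tz":14,"gripper":0},{"wx":0,"wy":0,"wz":0,"tx":0,"ty":0,"tz":14,"gripper":0},{"wx":0,"wy":0,"wz":0,"tx":0,"ty":0,"tz":14,"gripper":0}]'
python3 -m creep '[{"wx":0,"wy":0,"wz":0,"tx":0,"ty":0,"tz":-20,"gripper":0},{"wx":0,"wy":0,"wz":0,"tx":0,"ty":0,"tz":-60,"gripper":0},{"wx":0,"wy":0,"wz":0,"tx":0,"ty":0,"tz":-100,"gripper":0},{"wx":0,"wy":0,"wz":0,"tx":0,"ty":0,"tz":-140,"gripper":0},{"wx":0,"wy":0,"wz":0,"tx":0,"ty":0,"tz":-170,"gripper":0}]'
python3 -c "
from h import *
rel([.385,-.285,.25],7)"
```

```text
time_s: 7.38
tool_pos: [0.433, -0.4398, 0.0253]
tool_rot: [-179.7, 0.3, -2.3]
force: [0.6, 0.3, -0.5]
grip_width: 0.0202
grasp_force: 20.0
time_s: 7.8
tool_pos: [0.4372, -0.4436, 0.0189]
tool_rot: [179.9, -0.1, -2.3]
force: [0.2, 0.3, 0.1]
grip_width: 0.0327
grasp_force: 0.0
time_s: 8.22
tool_pos: [0.4374, -0.4435, 0.193]
tool_rot: [179.7, -0.3, -2.3]
force: [1.2, -0.6, 0.5]
grip_width: 0.0434
grasp_force: 0.0
shift [ -58.4 -156.   -58.1] turn [ 0.3 -0.3 -9.3]
```

```bash

python3 -m creep '[{"wx":0,"wy":0,"wz":-2,"tx":-12,"ty":-33,"tz":-13,"gripper":0.2},{"wx":0,"wy":0,"wz":-4,"tx":-25,"ty":-67,"tz":-27,"gripper":0.2},{"wx":0,"wy":0,"wz":-6,"tx":-37,"ty":-100,"tz":-42,"gripper":0.2},{"wx":0,"wy":0,"wz":-8,"tx":-50,"ty":-134,"tz":-55,"gripper":0.2},{"wx":0,"wy":0,"wz":-9,"tx":-58,"ty":-156,"tz":-58,"gripper":0.2}]'
python3 -m creep '[{"wx":0,"wy":0,"wz":0,"tx":0,"ty":0,"tz":0,"gripper":0.2}]'
python3 - <<'E'
from h import *
st(); o,p,d=pic('wrist','w2.png'); W=cloud('wrist',o,d); np.save('w2.npy',W)
for q in ['carrier3_fin','carrier3_hole','pin1_head','scraper_handle']:
    r=nets.place_of(q,'wrist'); print(q,[(np.round(x['point'],3).tolist(),round(x['confidence'],2)) for x in r[:4]])
E
```

```text
time_s: 8.63
tool_pos: [0.3852, -0.2818, 0.2491]
tool_rot: [179.7, -0.2, 6.9]
force: [0.4, 0.0, 0.4]
grip_width: 0.052
grasp_force: 0.0
time_s: 8.72
tool_pos: [0.3853, -0.2801, 0.2487]
tool_rot: [179.7, -0.2, 7.0]
force: [-0.4, -0.9, -0.8]
grip_width: 0.0519
grasp_force: 0.0
{'time_s': 8.717, 'qpos': [56.221, -3.107, -22.445, 104.048, -1.115, 78.51, -48.949], 'tool_pos': [0.385, -0.28, 0.249], 'tool_rot': [179.723, -0.179, 7.029], 'force': [-0.44, -0.933, -0.829], 'grip_width': 0.052, 'grasp_force': 0.0}
carrier3_fin [([0.392, -0.282, 0.024], 0.65)]
carrier3_hole [([0.449, -0.274, 0.008], 0.75)]
pin1_head [([0.515, -0.279, 0.078], 0.63)]
scraper_handle [([0.434, -0.443, 0.013], 0.95), ([0.509, -0.279, 0.076], 0.72)]
```

View pics/w2.png

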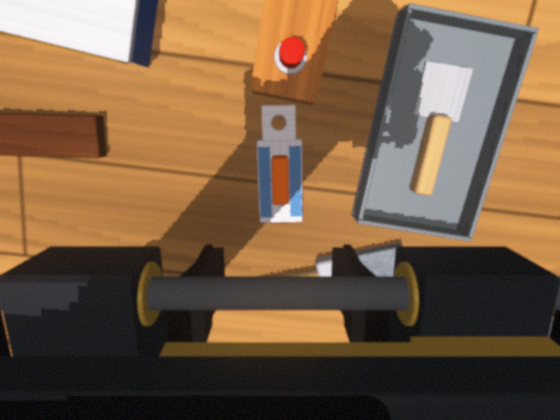

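Scraper lies in the tray, handle at (432,155). Carrier 3's fin is at (281,180) and its hole at (279,122).

```bash
cat >> h.py <<'E'
def fin(o,p,W,zb=0,near=None,r=.08):
    "fin top centre + yaw from orange, wrist or top"
    h=cv2.cvtColor(p,cv2.COLOR_RGB2HSV); z=W[...,2]
    m=(h[...,0]<18)&(h[...,1]>170)&(abs(z-zb-.045)<.012)
    if near is not None: m&=np.hypot(W[...,0]-near[0],W[...,1]-near[1])<r
    n,l,s,c=cv2.connectedComponentsWithStats(m.astype(np.uint8)); i=1+np.argmax(s[1:,4]); m=l==i
    R=cv2.minAreaRect((W[m][:,:2]*1000).astype(np.float32)); a=R[2] if R[1][0]>R[1][1] else R[2]-90
    if a>90:a-=180
    print('fin',s[i,4],'px',c[i],'mean',np.round(W[m].mean(0),4),'rect',np.round(R[0],1),np.round(R[1],1),'yaw',round(a,1))
    return m
E
python3 - <<'E'
from h import *
o=get_obs(); p=cv2.cvtColor(cv2.imread('pics/w2.png'),cv2.COLOR_BGR2RGB); W=np.load('w2.npy')
fin(o,p,W,0,(.39,-.28))
a=ray('wrist',o,(279,122),.012); b=ray('wrist',o,(281,157),.045);c=ray('wrist',o,(281,203),.045); print(a,b,c); v=a-c; print(np.degrees(np.arctan2(v[1],v[0])))
E
```

```text
fin 706 px [279.76912181 179.65864023] mean [ 0.3933 -0.2825  0.044 ] rect [ 392.5 -282.4] [47.9 15.4] yaw 7.5
[ 0.4485859  -0.27967769  0.012     ] [ 0.41546758 -0.28543894  0.045     ] [ 0.36846967 -0.29104141  0.045     ]
8.07300574349522
```

```bash

python3 -m creep '[{"wx":0,"wy":0,"wz":-0.5,"tx":5,"ty":4,"tz":35,"gripper":0.2},{"wx":0,"wy":0,"wz":-0.5,"tx":5,"ty":4,"tz":75,"gripper":0.2},{"wx":0,"wy":0,"wz":-0.5,"tx":5,"ty":4,"tz":115,"gripper":0.2},{"wx":0,"wy":0,"wz":-0.5,"tx":5,"ty":4,"tz":150,"gripper":0.2},{"wx":0,"wy":0,"wz":-0.5,"tx":5,"ty":4,"tz":180,"gripper":0.2}]'
python3 -m creep '[{"wx":0,"wy":0,"wz":0,"tx":0,"ty":0,"tz":20,"gripper":0.2},{"wx":0,"wy":0,"wz":0,"tx":0,"ty":0,"tz":40,"gripper":0.2},{"wx":0,"wy":0,"wz":0,"tx":0,"ty":0,"tz":48,"gripper":0.2},{"wx":0,"wy":0,"wz":0,"tx":0,"ty":0,"tz":48,"gripper":0.2}]'
python3 -m creep '[{"wx":0,"wy":0,"wz":0,"tx":0,"ty":0,"tz":0,"gripper":-0.9},{"wx":0,"wy":0,"wz":0,"tx":0,"ty":0,"tz":0,"gripper":-0.9},{"wx":0,"wy":0,"wz":0,"tx":0,"ty":0,"tz":0,"gripper":-0.9},{"wx":0,"wy":0,"wz":0,"tx":0,"ty":0,"tz":0,"gripper":-0.9},{"wx":0,"wy":0,"wz":0,"tx":0,"ty":0,"tz":0,"gripper":-0.9}]' 35
python3 -c "
from h import *
st()"
```

```text
time_s: 9.38
tool_pos: [0.3887, -0.2877, 0.0618]
tool_rot: [-179.9, 0.1, 7.1]
force: [-0.1, 0.2, 0.7]
grip_width: 0.052
grasp_force: 0.0
time_s: 9.72
tool_pos: [0.3882, -0.287, 0.0145]
tool_rot: [-179.8, 0.2, 7.1]
force: [-0.2, 0.9, 0.2]
grip_width: 0.0523
grasp_force: 0.0
time_s: 10.13
tool_pos: [0.3903, -0.2879, 0.0179]
tool_rot: [179.9, -0.1, 7.2]
force: [-0.4, 3.3, 2.3]
grip_width: 0.0265
grasp_force: 1.7
{'time_s': 10.133, 'qpos': [54.339, 11.819, -22.657, 117.797, 5.816, 51.337, -54.342], 'tool_pos': [0.39, -0.288, 0.018], 'tool_rot': [179.938, -0.054, 7.178], 'force': [-0.385, 3.288, 2.259], 'grip_width': 0.026, 'grasp_force': 1.702}
```

```bash

python3 -m creep '[{"wx":0,"wy":0,"wz":0,"tx":0,"ty":0,"tz":0,"gripper":-0.9},{"wx":0,"wy":0,"wz":0,"tx":0,"ty":0,"tz":0,"gripper":-0.9},{"wx":0,"wy":0,"wz":0,"tx":0,"ty":0,"tz":-20,"gripper":-0.9},{"wx":0,"wy":0,"wz":0,"tx":0,"ty":0,"tz":-50,"gripper":-0.9},{"wx":0,"wy":0,"wz":0,"tx":0,"ty":0,"tz":-90,"gripper":-0.9}]'
python3 -m creep '[{"wx":0,"wy":0,"wz":0,"tx":0,"ty":0,"tz":-40,"gripper":-0.9},{"wx":0,"wy":0,"wz":0,"tx":0,"ty":0,"tz":-50,"gripper":-0.9},{"wx":0,"wy":0,"wz":0,"tx":0,"ty":0,"tz":-50,"gripper":-0.9}]'
python3 - <<'E'
from h import *
st(); o,p,d=pic('wrist','w3.png'); W=cloud('wrist',o,d); np.save('w3.npy',W)
rel([.5017,-.076,.145],-6.8)
E
```

```text
time_s: 10.55
tool_pos: [0.3872, -0.2862, 0.105]
tool_rot: [-179.7, 0.3, 7.2]
force: [0.1, -1.1, -2.4]
grip_width: 0.0174
grasp_force: 34.8
time_s: 10.8
tool_pos: [0.3917, -0.2895, 0.1604]
tool_rot: [179.6, -0.3, 7.2]
force: [0.2, -0.2, -2.9]
grip_width: 0.0176
grasp_force: 34.8
{'time_s': 10.8, 'qpos': [56.086, 1.604, -23.046, 110.007, 0.795, 68.085, -50.08], 'tool_pos': [0.392, -0.29, 0.16], 'tool_rot': [179.637, -0.26, 7.164], 'force': [0.229, -0.201, -2.908], 'grip_width': 0.018, 'grasp_force': 34.831}
shift [ 137.2 -196.8   12.3] turn [ 0.1 -0.1 14. ]
```

View pics/w3.png

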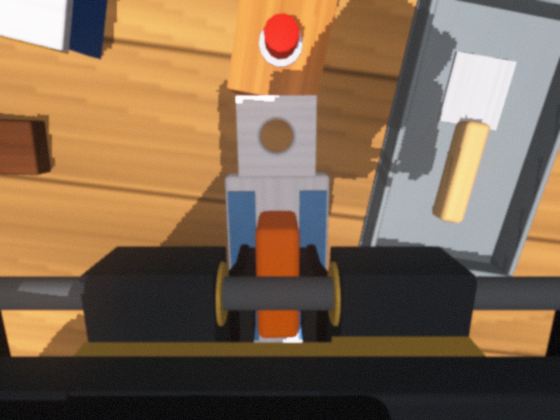

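Held carrier's hole is at (276,135), straight in the grip.

```bash

python3 -m creep '[{"wx":0,"wy":0,"wz":3,"tx":20,"ty":-29,"tz":0,"gripper":-0.9},{"wx":0,"wy":0,"wz":6,"tx":42,"ty":-61,"tz":0,"gripper":-0.9},{"wx":0,"wy":0,"wz":9,"tx":65,"ty":-93,"tz":0,"gripper":-0.9},{"wx":0,"wy":0,"wz":12,"tx":87,"ty":-125,"tz":0,"gripper":-0.9},{"wx":0,"wy":0,"wz":14,"tx":108,"ty":-155,"tz":0,"gripper":-0.9}]'
python3 -m creep '[{"wx":0,"wy":0,"wz":0,"tx":20,"ty":-15,"tz":0,"gripper":-0.9},{"wx":0,"wy":0,"wz":0,"tx":38,"ty":-33,"tz":5,"gripper":-0.9},{"wx":0,"wy":0,"wz":0,"tx":38,"ty":-33,"tz":12,"gripper":-0.9},{"wx":0,"wy":0,"wz":0,"tx":38,"ty":-33,"tz":12,"gripper":-0.9}]'
python3 - <<'E'
from h import *
st(); o,p,d=pic('wrist','w4.png'); W=cloud('wrist',o,d); np.save('w4.npy',W)
rel([.5017,-.076,.145],-6.8)
E
```

```text
time_s: 11.27
tool_pos: [0.4762, -0.118, 0.1539]
tool_rot: [-179.9, 0.3, -6.9]
force: [1.7, -1.4, -2.3]
grip_width: 0.0175
grasp_force: 34.8
time_s: 11.6
tool_pos: [0.5171, -0.0902, 0.1407]
tool_rot: [-179.9, 0.4, -6.6]
force: [-0.9, -1.3, -2.1]
grip_width: 0.0175
grasp_force: 34.8
{'time_s': 11.6, 'qpos': [39.975, 9.419, -35.666, 105.456, 5.781, 67.383, -94.219], 'tool_pos': [0.517, -0.09, 0.141], 'tool_rot': [-179.874, 0.413, -6.627], 'force': [-0.854, -1.34, -2.081], 'grip_width': 0.017, 'grasp_force': 34.831}
shift [-16.7 -13.8  -3.5] turn [-0.1  0.4  0. ]
```

View pics/w4.png

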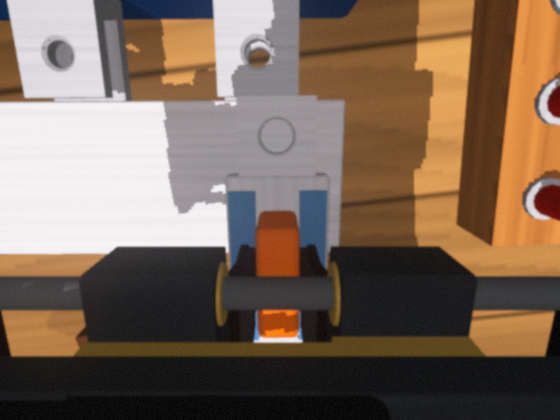

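```bash

python3 -m creep '[{"wx":0,"wy":0,"wz":0,"tx":-10,"ty":-10,"tz":10,"gripper":-0.9},{"wx":0,"wy":0,"wz":0,"tx":-17,"ty":-14,"tz":20,"gripper":-0.9},{"wx":0,"wy":0,"wz":0,"tx":-17,"ty":-14,"tz":20,"gripper":-0.9},{"wx":0,"wy":0,"wz":0,"tx":-17,"ty":-14,"tz":20,"gripper":-0.9},{"wx":0,"wy":0,"wz":0,"tx":-17,"ty":-14,"tz":20,"gripper":-0.9}]'
python3 - <<'E'
from h import *
st(); o,p,d=pic('wrist','w5.png'); W=cloud('wrist',o,d)
g=cv2.cvtColor(p,cv2.COLOR_RGB2GRAY)
big=cv2.resize(g,None,fx=4,fy=4,interpolation=cv2.INTER_CUBIC); cv2.imwrite('pics/w5c.png',cv2.resize(p[0:220,180:400,::-1],None,fx=2.6,fy=2.6))
a=ray('wrist',o,(259,52),.088)
E
python3 - <<'E'
import sys; sys.argv=['']
from h import *
E
```

```text
time_s: 12.07
tool_pos: [0.504, -0.0776, 0.1251]
tool_rot: [180.0, -0.0, -6.9]
force: [0.4, -0.5, -2.5]
grip_width: 0.0174
grasp_force: 34.8
{'time_s': 12.067, 'qpos': [39.689, 8.025, -36.171, 108.75, 5.278, 64.833, -95.381], 'tool_pos': [0.504, -0.078, 0.125], 'tool_rot': [179.952, -0.02, -6.918], 'force': [0.409, -0.487, -2.47], 'grip_width': 0.017, 'grasp_force': 34.832}
```

View pics/w5c.png

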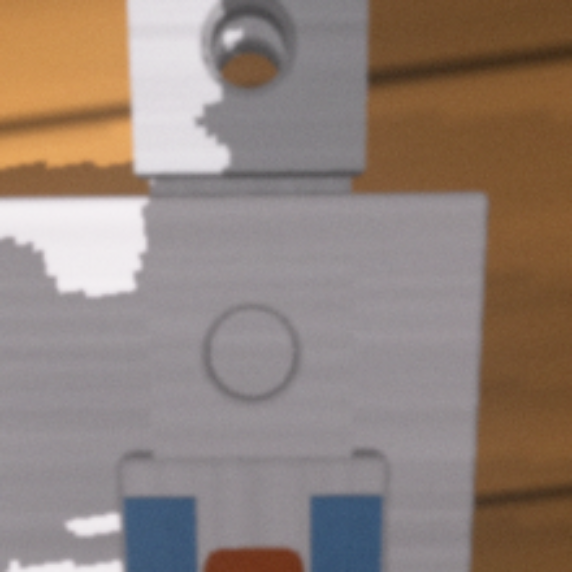

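```bash
python3 - <<'E'
from h import *
o=get_obs(); z=o['tool_pos'][2]
F=ray('wrist',o,(275.8,17.3),.088); L=ray('wrist',o,(276.9,135.4),z-.006)
R=Ro.from_euler('xyz',o['tool_rot'],degrees=True)
print(F,L,'tool shift',R.inv().apply(F-L)*1000, 'z',z)
E
```

```text
[ 0.62149098 -0.0908295   0.088     ] [ 0.56541945 -0.08464432  0.11939414] tool shift [56.37558063 -0.62983041 31.4525451 ] z 0.12539414164302098
```

```bash

python3 -m creep '[{"wx":0,"wy":0,"wz":0,"tx":0,"ty":-0.6,"tz":20,"gripper":-0.9},{"wx":0,"wy":0,"wz":0,"tx":0,"ty":-0.6,"tz":35,"gripper":-0.9},{"wx":0,"wy":0,"wz":0,"tx":0,"ty":-0.6,"tz":44,"gripper":-0.9},{"wx":0,"wy":0,"wz":0,"tx":0,"ty":-0.6,"tz":44,"gripper":-0.9},{"wx":0,"wy":0,"wz":0,"tx":0,"ty":-0.6,"tz":44,"gripper":-0.9}]'
python3 -m creep '[{"wx":0,"wy":0,"wz":0,"tx":8,"ty":0,"tz":0,"gripper":-0.9},{"wx":0,"wy":0,"wz":0,"tx":18,"ty":0,"tz":0,"gripper":-0.9},{"wx":0,"wy":0,"wz":0,"tx":28,"ty":0,"tz":0,"gripper":-0.9},{"wx":0,"wy":0,"wz":0,"tx":28,"ty":0,"tz":0,"gripper":-0.9},{"wx":0,"wy":0,"wz":0,"tx":28,"ty":0,"tz":0,"gripper":-0.9}]'
python3 - <<'E'
from h import *
st(); o,p,d=pic('wrist','w6.png'); cv2.imwrite('pics/w6c.png',cv2.resize(p[0:220,180:400,::-1],None,fx=2.6,fy=2.6))
rel([.62149-.0562-.05611*np.cos(0),0,0.08],-6.8)
E
```

```text
time_s: 12.53
tool_pos: [0.5042, -0.0759, 0.0811]
tool_rot: [-180.0, 0.0, -6.8]
force: [0.2, 1.1, -3.5]
grip_width: 0.018
grasp_force: 34.8
time_s: 12.95
tool_pos: [0.5329, -0.0787, 0.0812]
tool_rot: [-180.0, -0.0, -6.8]
force: [-0.2, 0.9, -2.7]
grip_width: 0.0174
grasp_force: 34.8
{'time_s': 12.95, 'qpos': [37.284, 14.796, -35.509, 107.427, 9.745, 60.763, -98.917], 'tool_pos': [0.533, -0.079, 0.081], 'tool_rot': [-179.961, -0.028, -6.81], 'force': [-0.172, 0.862, -2.732], 'grip_width': 0.017, 'grasp_force': 34.832}
shift [-32.1 -75.4   1. ] turn [-0.  0. -0.]
```

View pics/w6c.png

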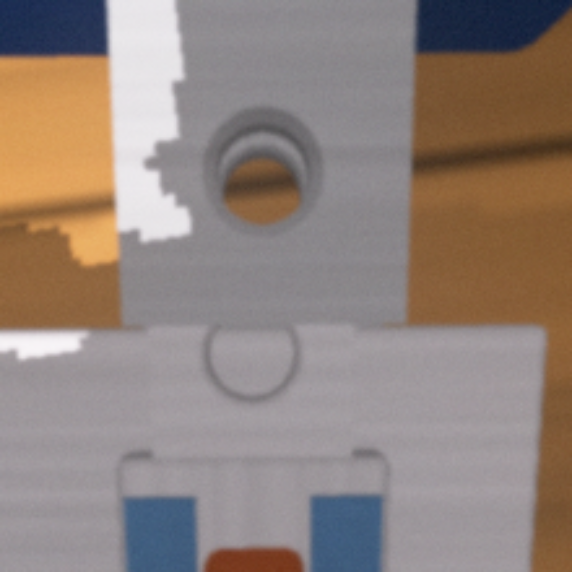

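```bash
python3 - <<'E'
from h import *
o=get_obs(); z=o['tool_pos'][2]
F=ray('wrist',o,(281.2,65.4),.088); L=ray('wrist',o,(276.9,135.4),z-.006)
R=Ro.from_euler('xyz',o['tool_rot'],degrees=True)
print(F,L,'tool shift',R.inv().apply(F-L)*1000, 'z',z)
E
```

```text
[ 0.62089745 -0.09079334  0.088     ] [ 0.59318279 -0.08574218  0.0749088 ] tool shift [ 28.1122144    1.72751109 -13.10399957] z 0.08090879603034015
```

```bash

python3 -m creep '[{"wx":0,"wy":0,"wz":0,"tx":8,"ty":1.7,"tz":0,"gripper":-0.9},{"wx":0,"wy":0,"wz":0,"tx":18,"ty":1.7,"tz":0,"gripper":-0.9},{"wx":0,"wy":0,"wz":0,"tx":28,"ty":1.7,"tz":0,"gripper":-0.9},{"wx":0,"wy":0,"wz":0,"tx":28,"ty":1.7,"tz":0,"gripper":-0.9},{"wx":0,"wy":0,"wz":0,"tx":28,"ty":1.7,"tz":1,"gripper":-0.9}]'
python3 -m creep '[{"wx":0,"wy":0,"wz":0,"tx":0,"ty":0,"tz":0.8,"gripper":-0.9},{"wx":0,"wy":0,"wz":0,"tx":0,"ty":0,"tz":1.5,"gripper":-0.9},{"wx":0,"wy":0,"wz":0,"tx":0,"ty":0,"tz":1.5,"gripper":-0.9}]'
python3 - <<'E'
from h import *
st(); o,p,d=pic('wrist','w7.png'); cv2.imwrite('pics/w7c.png',cv2.resize(p[50:210,200:360,::-1],None,fx=3.5,fy=3.5))
E
```

```text
time_s: 13.42
tool_pos: [0.5603, -0.0838, 0.08]
tool_rot: [-180.0, -0.0, -6.8]
force: [-0.5, -0.4, -1.4]
grip_width: 0.0178
grasp_force: 34.8
time_s: 13.67
tool_pos: [0.5589, -0.0838, 0.0781]
tool_rot: [180.0, 0.1, -6.8]
force: [0.1, -0.1, -2.8]
grip_width: 0.0177
grasp_force: 34.8
{'time_s': 13.667, 'qpos': [35.904, 18.26, -34.854, 103.894, 11.763, 61.522, -100.063], 'tool_pos': [0.559, -0.084, 0.078], 'tool_rot': [179.988, 0.051, -6.808], 'force': [0.119, -0.14, -2.798], 'grip_width': 0.018, 'grasp_force': 34.832}
```

View pics/w7c.png

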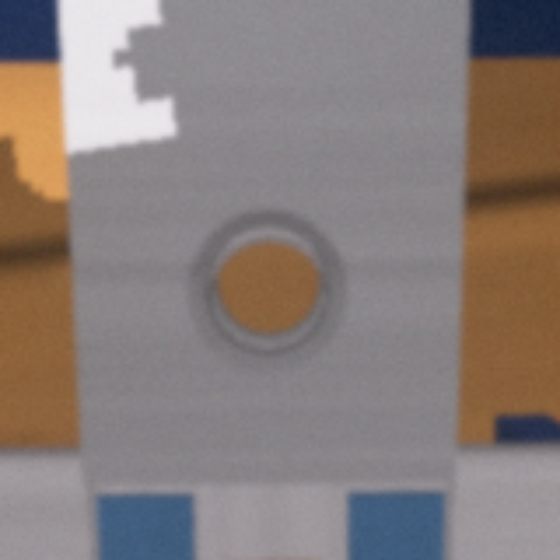

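Lug hole and fork hole are concentric at crop (268,287). Setting down and releasing.

```bash

python3 -m creep '[{"wx":0,"wy":0,"wz":0,"tx":0,"ty":0,"tz":1,"gripper":-0.9},{"wx":0,"wy":0,"wz":0,"tx":0,"ty":0,"tz":1,"gripper":-0.9},{"wx":0,"wy":0,"wz":0,"tx":0,"ty":0,"tz":1,"gripper":-0.4},{"wx":0,"wy":0,"wz":0,"tx":0,"ty":0,"tz":1,"gripper":0},{"wx":0,"wy":0,"wz":0,"tx":0,"ty":0,"tz":1,"gripper":0}]'
python3 -m creep '[{"wx":0,"wy":0,"wz":0,"tx":0,"ty":0,"tz":0,"gripper":0},{"wx":0,"wy":0,"wz":0,"tx":0,"ty":0,"tz":0,"gripper":0},{"wx":0,"wy":0,"wz":0,"tx":0,"ty":0,"tz":-20,"gripper":0},{"wx":0,"wy":0,"wz":0,"tx":0,"ty":0,"tz":-60,"gripper":0},{"wx":0,"wy":0,"wz":0,"tx":0,"ty":0,"tz":-100,"gripper":0}]'
python3 - <<'E'
from h import *
st(); rel([.47,-.277,.2],-6.8)
E
```

```text
time_s: 14.13
tool_pos: [0.5599, -0.084, 0.0779]
tool_rot: [180.0, -0.1, -6.8]
force: [0.6, 0.1, 0.6]
grip_width: 0.0309
grasp_force: 0.0
time_s: 14.55
tool_pos: [0.558, -0.0836, 0.1772]
tool_rot: [-180.0, 0.2, -6.8]
force: [1.3, -0.7, 1.1]
grip_width: 0.0432
grasp_force: 0.0
{'time_s': 14.55, 'qpos': [37.596, 12.681, -36.05, 97.857, 7.737, 72.199, -96.988], 'tool_pos': [0.558, -0.084, 0.177], 'tool_rot': [-179.959, 0.215, -6.798], 'force': [1.254, -0.678, 1.095], 'grip_width': 0.043, 'grasp_force': 0.0}
shift [-64.6 202.4 -22.7] turn [-0.   0.2  0. ]
```

```bash

python3 -m creep '[{"wx":0,"wy":0,"wz":0,"tx":-11,"ty":36,"tz":-10,"gripper":0},{"wx":0,"wy":0,"wz":0,"tx":-23,"ty":74,"tz":-22,"gripper":0},{"wx":0,"wy":0,"wz":0,"tx":-36,"ty":112,"tz":-22,"gripper":0},{"wx":0,"wy":0,"wz":0,"tx":-48,"ty":150,"tz":-22,"gripper":0},{"wx":0,"wy":0,"wz":0,"tx":-60,"ty":185,"tz":-22,"gripper":0}]'
python3 -m creep '[{"wx":0,"wy":0,"wz":0,"tx":-5,"ty":17,"tz":0,"gripper":0},{"wx":0,"wy":0,"wz":0,"tx":-5,"ty":17,"tz":0,"gripper":0},{"wx":0,"wy":0,"wz":0,"tx":-5,"ty":17,"tz":0,"gripper":0}]'
cat >> h.py <<'E'
def reds(o,p,W,zr,cam='wrist'):
    h=cv2.cvtColor(p,cv2.COLOR_RGB2HSV); z=W[...,2]
    m=((h[...,0]<6)|(h[...,0]>174))&(h[...,1]>170)&(z>zr[0])&(z<zr[1])
    n,l,s,c=cv2.connectedComponentsWithStats(m.astype(np.uint8))
    for i in range(1,n):
        if s[i,4]>40:
            top=(l==i)&(z>np.nanpercentile(z[l==i],80)-.004)
            R=cv2.minAreaRect((W[top][:,:2]*1000).astype(np.float32)); print('red',s[i,4],np.round(c[i]),np.round(np.nanmean(W[top],0),4),np.round(R[0],1),np.round(R[1],1))
E
python3 - <<'E'
from h import *
st(); o,p,d=pic('wrist','w8.png'); W=cloud('wrist',o,d); reds(o,p,W,(.06,.11))
E
```

```text
time_s: 14.97
tool_pos: [0.4769, -0.2627, 0.2001]
tool_rot: [179.9, -0.1, -6.9]
force: [-0.3, -0.6, 0.5]
grip_width: 0.0435
grasp_force: 0.0
time_s: 15.22
tool_pos: [0.4704, -0.2777, 0.1994]
tool_rot: [-180.0, -0.0, -7.0]
force: [0.1, 0.7, -0.1]
grip_width: 0.0431
grasp_force: 0.0
{'time_s': 15.217, 'qpos': [53.346, 8.196, -27.855, 99.047, 3.963, 73.735, -72.362], 'tool_pos': [0.47, -0.278, 0.199], 'tool_rot': [-179.985, -0.004, -6.984], 'force': [0.053, 0.706, -0.072], 'grip_width': 0.043, 'grasp_force': 0.0}
red 722 [265.  68.] [ 0.574  -0.2816  0.089 ] [ 574.1 -281.6] [20.7 18.9]
red 588 [271. 158.] [ 0.5101 -0.2774  0.0891] [ 509.8 -277.3] [18.9 20.3]
```

```bash

python3 -m creep '[{"wx":0,"wy":0,"wz":0,"tx":39,"ty":-5,"tz":15,"gripper":0},{"wx":0,"wy":0,"wz":0,"tx":39,"ty":-5,"tz":50,"gripper":0},{"wx":0,"wy":0,"wz":0,"tx":39,"ty":-5,"tz":85,"gripper":0},{"wx":0,"wy":0,"wz":0,"tx":39,"ty":-5,"tz":115,"gripper":0},{"wx":0,"wy":0,"wz":0,"tx":39,"ty":-5,"tz":130,"gripper":0}]'
python3 -m creep '[{"wx":0,"wy":0,"wz":0,"tx":0,"ty":0,"tz":6,"gripper":0},{"wx":0,"wy":0,"wz":0,"tx":0,"ty":0,"tz":6,"gripper":0},{"wx":0,"wy":0,"wz":0,"tx":0,"ty":0,"tz":6,"gripper":-0.9},{"wx":0,"wy":0,"wz":0,"tx":0,"ty":0,"tz":6,"gripper":-0.9},{"wx":0,"wy":0,"wz":0,"tx":0,"ty":0,"tz":6,"gripper":-0.9}]' 45
python3 -m creep '[{"wx":0,"wy":0,"wz":0,"tx":0,"ty":0,"tz":0,"gripper":-0.9},{"wx":0,"wy":0,"wz":0,"tx":0,"ty":0,"tz":0,"gripper":-0.9},{"wx":0,"wy":0,"wz":0,"tx":0,"ty":0,"tz":0,"gripper":-0.9},{"wx":0,"wy":0,"wz":0,"tx":0,"ty":0,"tz":0,"gripper":-0.9}]' 45
python3 -c "
from h import *
st()"
```

```text
time_s: 15.68
tool_pos: [0.5092, -0.2725, 0.0653]
tool_rot: [-179.8, 0.3, -6.6]
force: [-1.2, -0.6, 0.6]
grip_width: 0.0434
grasp_force: 0.0
time_s: 16.1
tool_pos: [0.5116, -0.2767, 0.0653]
tool_rot: [179.9, -0.2, -6.8]
force: [0.1, -0.3, 0.6]
grip_width: 0.0305
grasp_force: 0.0
time_s: 16.43
tool_pos: [0.511, -0.2769, 0.0647]
tool_rot: [179.9, -0.1, -6.8]
force: [-1.2, 0.6, 6.0]
grip_width: 0.0209
grasp_force: 45.0
{'time_s': 16.433, 'qpos': [49.359, 19.689, -27.672, 102.615, 10.437, 60.101, -78.973], 'tool_pos': [0.511, -0.277, 0.065], 'tool_rot': [179.937, -0.099, -6.827], 'force': [-1.235, 0.648, 6.026], 'grip_width': 0.021, 'grasp_force': 45.0}
```

```bash

python3 -m creep '[{"wx":0,"wy":0,"wz":0,"tx":0,"ty":0,"tz":-15,"gripper":-0.9},{"wx":0,"wy":0,"wz":0,"tx":0,"ty":0,"tz":-40,"gripper":-0.9},{"wx":0,"wy":0,"wz":0,"tx":0,"ty":0,"tz":-75,"gripper":-0.9},{"wx":0,"wy":0,"wz":0,"tx":0,"ty":0,"tz":-110,"gripper":-0.9},{"wx":0,"wy":0,"wz":0,"tx":0,"ty":0,"tz":-130,"gripper":-0.9}]'
python3 -c "
from h import *
st(); rel([.6217,-.0906,.19],-6.8)"
```

```text
time_s: 16.85
tool_pos: [0.5114, -0.2769, 0.1971]
tool_rot: [179.9, -0.2, -6.8]
force: [1.4, -0.7, 0.5]
grip_width: 0.0208
grasp_force: 45.0
{'time_s': 16.85, 'qpos': [50.871, 12.715, -28.838, 94.615, 6.38, 74.064, -75.923], 'tool_pos': [0.511, -0.277, 0.197], 'tool_rot': [179.899, -0.214, -6.819], 'force': [1.365, -0.691, 0.512], 'grip_width': 0.021, 'grasp_force': 45.0}
shift [  87.4 -198.1    7.1] turn [ 0.1 -0.2 -0. ]
```

```bash

python3 -m creep '[{"wx":0,"wy":0,"wz":0,"tx":13,"ty":-30,"tz":0,"gripper":-0.9},{"wx":0,"wy":0,"wz":0,"tx":28,"ty":-64,"tz":0,"gripper":-0.9},{"wx":0,"wy":0,"wz":0,"tx":43,"ty":-98,"tz":0,"gripper":-0.9},{"wx":0,"wy":0,"wz":0,"tx":58,"ty":-132,"tz":0,"gripper":-0.9},{"wx":0,"wy":0,"wz":0,"tx":73,"ty":-165,"tz":0,"gripper":-0.9}]'
python3 -m creep '[{"wx":0,"wy":0,"wz":0,"tx":14,"ty":-33,"tz":7,"gripper":-0.9},{"wx":0,"wy":0,"wz":0,"tx":14,"ty":-33,"tz":7,"gripper":-0.9},{"wx":0,"wy":0,"wz":0,"tx":14,"ty":-33,"tz":7,"gripper":-0.9},{"wx":0,"wy":0,"wz":0,"tx":14,"ty":-33,"tz":7,"gripper":-0.9},{"wx":0,"wy":0,"wz":0,"tx":14,"ty":-33,"tz":7,"gripper":-0.9}]'
python3 - <<'E'
from h import *
st(); rel([.6217,-.0906,.165],-6.8)
o,p,d=pic('side','s1.png'); cv2.imwrite('pics/s1c.png',cv2.resize(p[110:270,250:410,::-1],None,fx=3.5,fy=3.5))
E
```

```text
time_s: 17.27
tool_pos: [0.6026, -0.1197, 0.1932]
tool_rot: [180.0, 0.0, -6.8]
force: [1.4, -0.8, -0.9]
grip_width: 0.0208
grasp_force: 45.0
time_s: 17.68
tool_pos: [0.6196, -0.0922, 0.1861]
tool_rot: [179.9, 0.0, -7.0]
force: [0.6, 0.1, -1.5]
grip_width: 0.0209
grasp_force: 45.0
{'time_s': 17.683, 'qpos': [33.556, 19.989, -34.528, 88.551, 11.636, 75.114, -99.331], 'tool_pos': [0.62, -0.092, 0.186], 'tool_rot': [179.927, 0.04, -6.964], 'force': [0.585, 0.119, -1.456], 'grip_width': 0.021, 'grasp_force': 44.999}
shift [ 1.9 -1.9 21.1] turn [ 0.1  0.  -0.2]
```

```bash

python3 -m creep '[{"wx":0,"wy":0,"wz":0,"tx":1,"ty":-1,"tz":10,"gripper":-0.9},{"wx":0,"wy":0,"wz":0,"tx":1,"ty":-1,"tz":21,"gripper":-0.9},{"wx":0,"wy":0,"wz":0,"tx":1,"ty":-1,"tz":21,"gripper":-0.9},{"wx":0,"wy":0,"wz":0,"tx":1,"ty":-1,"tz":21,"gripper":-0.9}]' | sed -n 2p
python3 -m creep '[{"wx":0,"wy":0,"wz":0,"tx":0,"ty":0,"tz":0,"gripper":-0.9},{"wx":0,"wy":0,"wz":0,"tx":0,"ty":0,"tz":0,"gripper":-0.9},{"wx":0,"wy":0,"wz":0,"tx":0,"ty":0,"tz":0,"gripper":-0.9}]' | sed -n 2p
python3 -m creep '[{"wx":0,"wy":0,"wz":0,"tx":0,"ty":0,"tz":0,"gripper":-0.9},{"wx":0,"wy":0,"wz":0,"tx":0,"ty":0,"tz":0,"gripper":-0.9}]' | sed -n 2p
python3 -m creep '[{"wx":0,"wy":0,"wz":0,"tx":0,"ty":0,"tz":0,"gripper":-0.9}]' | sed -n 2p
python3 - <<'E'
from h import *
rel([.6217,-.0906,.155],-6.8)
E
```

```text
tool_pos: [0.6201, -0.0897, 0.1638]
tool_pos: [0.6215, -0.0892, 0.1658]
tool_pos: [0.6214, -0.0892, 0.1657]
tool_pos: [0.6213, -0.0893, 0.1656]
shift [ 0.5  1.3 10.6] turn [ 0. -0. -0.]
```

```bash

python3 -m creep '[{"wx":0,"wy":0,"wz":0,"tx":0.5,"ty":1.3,"tz":4,"gripper":-0.9},{"wx":0,"wy":0,"wz":0,"tx":0.5,"ty":1.3,"tz":8,"gripper":-0.9},{"wx":0,"wy":0,"wz":0,"tx":0.5,"ty":1.3,"tz":12,"gripper":-0.9},{"wx":0,"wy":0,"wz":0,"tx":0.5,"ty":1.3,"tz":12,"gripper":-0.9},{"wx":0,"wy":0,"wz":0,"tx":0.5,"ty":1.3,"tz":12,"gripper":-0.9}]'
python3 -m creep '[{"wx":0,"wy":0,"wz":0,"tx":0,"ty":0,"tz":4,"gripper":-0.9},{"wx":0,"wy":0,"wz":0,"tx":0,"ty":0,"tz":8,"gripper":-0.9},{"wx":0,"wy":0,"wz":0,"tx":0,"ty":0,"tz":12,"gripper":-0.9},{"wx":0,"wy":0,"wz":0,"tx":0,"ty":0,"tz":12,"gripper":-0.9}]'
python3 -m creep '[{"wx":0,"wy":0,"wz":0,"tx":0,"ty":0,"tz":3,"gripper":-0.9},{"wx":0,"wy":0,"wz":0,"tx":0,"ty":0,"tz":6,"gripper":-0.9},{"wx":0,"wy":0,"wz":0,"tx":0,"ty":0,"tz":9,"gripper":-0.9},{"wx":0,"wy":0,"wz":0,"tx":0,"ty":0,"tz":9,"gripper":-0.9}]'
```

```text
time_s: 18.98
tool_pos: [0.6212, -0.0906, 0.1528]
tool_rot: [-180.0, 0.1, -6.8]
force: [0.3, -0.1, -0.6]
grip_width: 0.0211
grasp_force: 45.0
time_s: 19.32
tool_pos: [0.6209, -0.0906, 0.1402]
tool_rot: [180.0, 0.1, -6.8]
force: [0.0, -1.0, -0.5]
grip_width: 0.021
grasp_force: 45.0
time_s: 19.65
tool_pos: [0.6213, -0.0906, 0.1316]
tool_rot: [-180.0, 0.0, -6.8]
force: [0.5, -0.2, -1.7]
grip_width: 0.0211
grasp_force: 45.0
```

```bash

python3 -m creep '[{"wx":0,"wy":0,"wz":0,"tx":0,"ty":0,"tz":4,"gripper":-0.9},{"wx":0,"wy":0,"wz":0,"tx":0,"ty":0,"tz":8,"gripper":-0.9},{"wx":0,"wy":0,"wz":0,"tx":0,"ty":0,"tz":12,"gripper":-0.9},{"wx":0,"wy":0,"wz":0,"tx":0,"ty":0,"tz":16,"gripper":-0.9}]'
python3 -m creep '[{"wx":0,"wy":0,"wz":0,"tx":0,"ty":0,"tz":4,"gripper":-0.9},{"wx":0,"wy":0,"wz":0,"tx":0,"ty":0,"tz":8,"gripper":-0.9},{"wx":0,"wy":0,"wz":0,"tx":0,"ty":0,"tz":12,"gripper":-0.9},{"wx":0,"wy":0,"wz":0,"tx":0,"ty":0,"tz":15,"gripper":-0.9},{"wx":0,"wy":0,"wz":0,"tx":0,"ty":0,"tz":15,"gripper":-0.9}]'
python3 -m creep '[{"wx":0,"wy":0,"wz":0,"tx":0,"ty":0,"tz":1,"gripper":-0.9},{"wx":0,"wy":0,"wz":0,"tx":0,"ty":0,"tz":2,"gripper":-0.9},{"wx":0,"wy":0,"wz":0,"tx":0,"ty":0,"tz":3,"gripper":-0.9},{"wx":0,"wy":0,"wz":0,"tx":0,"ty":0,"tz":4,"gripper":-0.9}]'
```

```text
time_s: 19.98
tool_pos: [0.6215, -0.0906, 0.1159]
tool_rot: [180.0, 0.0, -6.8]
force: [-0.4, 0.1, -0.5]
grip_width: 0.0208
grasp_force: 45.0
time_s: 20.4
tool_pos: [0.6213, -0.0906, 0.1006]
tool_rot: [-180.0, 0.0, -6.8]
force: [0.6, -0.5, -0.9]
grip_width: 0.021
grasp_force: 45.0
time_s: 20.73
tool_pos: [0.6217, -0.0907, 0.0977]
tool_rot: [180.0, -0.0, -6.8]
force: [-2.3, -0.6, 5.9]
grip_width: 0.0209
grasp_force: 45.0
```

```bash

python3 -m creep '[{"wx":0,"wy":0,"wz":0,"tx":0,"ty":0,"tz":1,"gripper":-0.9},{"wx":0,"wy":0,"wz":0,"tx":0,"ty":0,"tz":1,"gripper":-0.9},{"wx":0,"wy":0,"wz":0,"tx":0,"ty":0,"tz":0,"gripper":0},{"wx":0,"wy":0,"wz":0,"tx":0,"ty":0,"tz":0,"gripper":0},{"wx":0,"wy":0,"wz":0,"tx":0,"ty":0,"tz":0,"gripper":0}]'
python3 -m creep '[{"wx":0,"wy":0,"wz":0,"tx":0,"ty":0,"tz":0,"gripper":0},{"wx":0,"wy":0,"wz":0,"tx":0,"ty":0,"tz":-20,"gripper":0},{"wx":0,"wy":0,"wz":0,"tx":0,"ty":0,"tz":-60,"gripper":0},{"wx":0,"wy":0,"wz":0,"tx":0,"ty":0,"tz":-100,"gripper":0},{"wx":0,"wy":0,"wz":0,"tx":0,"ty":0,"tz":-140,"gripper":0}]'
python3 -m creep '[{"wx":0,"wy":0,"wz":0,"tx":-40,"ty":0,"tz":-10,"gripper":0},{"wx":0,"wy":0,"wz":0,"tx":-80,"ty":0,"tz":-10,"gripper":0},{"wx":0,"wy":0,"wz":0,"tx":-80,"ty":0,"tz":-10,"gripper":0},{"wx":0,"wy":0,"wz":0,"tx":-80,"ty":0,"tz":-10,"gripper":0}]'
python3 - <<'E'
from h import *
o,p,d=pic('wrist','w9.png'); W=cloud('wrist',o,d); reds(o,p,W,(.06,.15)); fin(o,p,W,.06,(.56,-.085))
rel([.385,.398,.25],2)
r=nets.place_of('carrier2_fin','top'); print([(np.round(x['point'],3).tolist(),round(x['confidence'],2)) for x in r[:4]])
E
```

```text
time_s: 21.15
tool_pos: [0.6217, -0.0907, 0.0975]
tool_rot: [180.0, -0.0, -6.8]
force: [0.3, -0.8, 0.4]
grip_width: 0.0333
grasp_force: 0.0
time_s: 21.57
tool_pos: [0.6211, -0.0905, 0.2385]
tool_rot: [-180.0, 0.1, -6.8]
force: [1.3, -0.3, 0.0]
grip_width: 0.043
grasp_force: 0.0
time_s: 21.9
tool_pos: [0.5403, -0.0812, 0.2475]
tool_rot: [179.8, 0.0, -6.8]
force: [0.4, -0.0, -0.1]
grip_width: 0.0438
grasp_force: 0.0
red 745 [37.  5.] [0.7133 0.0828 0.1028] [713.6  84.1] [58.1  6.9]
red 892 [500.  53.] [ 0.6393 -0.2837  0.089 ] [ 639.5 -284.7] [19.9 21.9]
red 515 [277. 102.] [ 0.6204 -0.0906  0.1221] [620.3 -90.4] [18.5 18.6]
red 750 [493. 130.] [ 0.575  -0.2798  0.089 ] [ 575.1 -280.5] [21.2 19.6]
fin 1009 px [278.08225966 173.68880079] mean [ 0.5626 -0.0849  0.1041] rect [562.3 -84.7] [15.6 47.3] yaw -6.6
shift [-212.8 -457.4   -3.3] turn [ 0.1 -0.  -8.8]
[([0.424, 0.394, 0.031], 0.94), ([0.508, -0.276, 0.076], 0.48)]
```

Pin 1 is seated (knob top at 0.122). Going to the white carrier.

```bash

python3 -m creep '[{"wx":0,"wy":0,"wz":0,"tx":-13,"ty":-28,"tz":0,"gripper":0.2},{"wx":0,"wy":0,"wz":0,"tx":-30,"ty":-64,"tz":0,"gripper":0.2},{"wx":0,"wy":0,"wz":0,"tx":-47,"ty":-100,"tz":0,"gripper":0.2},{"wx":0,"wy":0,"wz":0,"tx":-64,"ty":-137,"tz":0,"gripper":0.2},{"wx":0,"wy":0,"wz":0,"tx":-81,"ty":-174,"tz":0,"gripper":0.2}]'
python3 -m creep '[{"wx":0,"wy":0,"wz":0,"tx":-17,"ty":-36,"tz":0,"gripper":0.2},{"wx":0,"wy":0,"wz":0,"tx":-34,"ty":-72,"tz":0,"gripper":0.2},{"wx":0,"wy":0,"wz":0,"tx":-51,"ty":-109,"tz":0,"gripper":0.2},{"wx":0,"wy":0,"wz":0,"tx":-68,"ty":-146,"tz":0,"gripper":0.2},{"wx":0,"wy":0,"wz":0,"tx":-81,"ty":-174,"tz":0,"gripper":0.2}]'
python3 -m creep '[{"wx":0,"wy":0,"wz":-4,"tx":-17,"ty":-36,"tz":0,"gripper":0.2},{"wx":0,"wy":0,"wz":-8,"tx":-34,"ty":-72,"tz":0,"gripper":0.2},{"wx":0,"wy":0,"wz":-9,"tx":-51,"ty":-109,"tz":0,"gripper":0.2},{"wx":0,"wy":0,"wz":-9,"tx":-51,"ty":-109,"tz":0,"gripper":0.2},{"wx":0,"wy":0,"wz":-9,"tx":-51,"ty":-109,"tz":0,"gripper":0.2}]'
python3 - <<'E'
from h import *
st(); o,p,d=pic('wrist','w10.png'); W=cloud('wrist',o,d); fin(o,p,W,0,(.425,.397)); 
for q in ['carrier2_fin','carrier2_hole']:
    r=nets.place_of(q,'wrist'); print(q,[(np.round(x['point'],3).tolist(),round(x['confidence'],2)) for x in r[:4]])
E
```

```text
time_s: 22.42
tool_pos: [0.4828, 0.1032, 0.2475]
tool_rot: [-179.9, -0.0, -6.8]
force: [0.9, 0.7, 0.9]
grip_width: 0.0517
grasp_force: 0.0
time_s: 22.83
tool_pos: [0.4218, 0.288, 0.2481]
tool_rot: [-179.8, -0.0, -6.6]
force: [0.3, -0.3, -0.3]
grip_width: 0.0521
grasp_force: 0.0
time_s: 23.25
tool_pos: [0.383, 0.4018, 0.2472]
tool_rot: [-179.8, 0.2, 2.6]
force: [0.5, -0.5, -0.2]
grip_width: 0.052
grasp_force: 0.0
{'time_s': 23.25, 'qpos': [4.338, 13.731, -61.282, 93.149, 11.912, 80.304, -145.68], 'tool_pos': [0.383, 0.402, 0.247], 'tool_rot': [-179.789, 0.186, 2.581], 'force': [0.486, -0.453, -0.198], 'grip_width': 0.052, 'grasp_force': 0.0}
fin 727 px [287.06464924 144.4264099 ] mean [0.4255 0.3949 0.0442] rect [425.1 394.8] [46.7 15.5] yaw 1.0
carrier2_fin [([0.426, 0.396, 0.028], 0.92)]
carrier2_hole [([0.485, 0.394, 0.006], 0.86)]
```

View pics/w10.png

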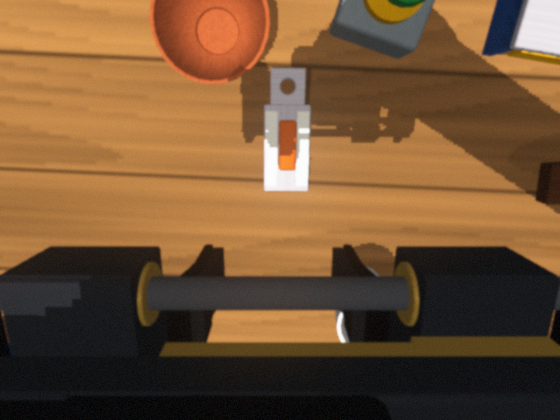

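The white carrier's fin is at (287,145), hole at (287,86); it lies straight ahead of the tool.

```bash

python3 -m creep '[{"wx":0,"wy":0,"wz":1,"tx":25,"ty":5,"tz":20,"gripper":0.2},{"wx":0,"wy":0,"wz":1,"tx":42,"ty":9,"tz":55,"gripper":0.2},{"wx":0,"wy":0,"wz":1,"tx":42,"ty":9,"tz":92,"gripper":0.2},{"wx":0,"wy":0,"wz":1,"tx":42,"ty":9,"tz":130,"gripper":0.2},{"wx":0,"wy":0,"wz":1,"tx":42,"ty":9,"tz":165,"gripper":0.2}]'
python3 -m creep '[{"wx":0,"wy":0,"wz":0,"tx":0,"ty":0,"tz":10,"gripper":0.2},{"wx":0,"wy":0,"wz":0,"tx":0,"ty":0,"tz":20,"gripper":0.2},{"wx":0,"wy":0,"wz":0,"tx":0,"ty":0,"tz":20,"gripper":0.2},{"wx":0,"wy":0,"wz":0,"tx":0,"ty":0,"tz":20,"gripper":0.2}]'
python3 - <<'E'
from h import *
st(); rel([.4255,.395,.018],1.5)
E
```

```text
time_s: 23.82
tool_pos: [0.4294, 0.3877, 0.0803]
tool_rot: [179.9, -0.0, 0.9]
force: [-0.1, -0.2, -0.7]
grip_width: 0.052
grasp_force: 0.0
time_s: 24.15
tool_pos: [0.4285, 0.391, 0.064]
tool_rot: [-179.9, -0.1, 1.1]
force: [-0.1, 1.1, 0.6]
grip_width: 0.0522
grasp_force: 0.0
{'time_s': 24.15, 'qpos': [-2.023, 26.27, -52.412, 102.188, 23.246, 62.93, -151.267], 'tool_pos': [0.428, 0.391, 0.064], 'tool_rot': [-179.927, -0.118, 1.123], 'force': [-0.126, 1.135, 0.582], 'grip_width': 0.052, 'grasp_force': 0.0}
shift [-3. -4. 46.] turn [-0.1 -0.1 -0.4]
```

```bash

python3 -m creep '[{"wx":0,"wy":0,"wz":3,"tx":-3,"ty":-4,"tz":0,"gripper":0.2},{"wx":0,"wy":0,"wz":5,"tx":-3,"ty":-4,"tz":15,"gripper":0.2},{"wx":0,"wy":0,"wz":5,"tx":-3,"ty":-4,"tz":30,"gripper":0.2},{"wx":0,"wy":0,"wz":5,"tx":-3,"ty":-4,"tz":30,"gripper":0.2}]'
python3 -c "
from h import *
st()"
```

```text
time_s: 24.48
tool_pos: [0.4243, 0.3944, 0.0328]
tool_rot: [180.0, -0.1, -3.8]
force: [0.1, -0.2, 0.2]
grip_width: 0.0522
grasp_force: 0.0
{'time_s': 24.483, 'qpos': [-11.583, 24.879, -40.759, 103.752, 18.923, 58.321, -153.615], 'tool_pos': [0.424, 0.394, 0.033], 'tool_rot': [179.963, -0.07, -3.806], 'force': [0.14, -0.206, 0.189], 'grip_width': 0.052, 'grasp_force': 0.0}
```

```bash

python3 -m creep '[{"wx":0,"wy":0,"wz":3,"tx":0,"ty":0,"tz":-8,"gripper":0.2},{"wx":0,"wy":0,"wz":5,"tx":0,"ty":0,"tz":-8,"gripper":0.2},{"wx":0,"wy":0,"wz":5,"tx":0,"ty":0,"tz":-8,"gripper":0.2}]' | sed -n 2,3p
python3 -c "
from h import *
print(get_obs()['qpos'])"
python3 -m creep '[{"wx":0,"wy":0,"wz":0,"tx":0,"ty":0,"tz":0,"gripper":0.2},{"wx":0,"wy":0,"wz":0,"tx":0,"ty":0,"tz":0,"gripper":0.2},{"wx":0,"wy":0,"wz":0,"tx":0,"ty":0,"tz":0,"gripper":0.2},{"wx":0,"wy":0,"wz":0,"tx":0,"ty":0,"tz":0,"gripper":0.2}]' | sed -n 2,3p
python3 -c "
from h import *
print(get_obs()['qpos'])"
```

```text
tool_pos: [0.4257, 0.3959, 0.0435]
tool_rot: [-179.8, -0.2, -8.9]
[ -20.62596435   21.4390507   -29.47881054  103.58702307   12.37562662
   57.881101   -153.84276392]
tool_pos: [0.4241, 0.3945, 0.0404]
tool_rot: [-180.0, 0.0, -8.8]
[ -20.31303471   21.6924448   -29.79725732  103.74555667   12.49164166
   57.84429387 -153.85153382]
```

```bash

python3 -m creep '[{"wx":0,"wy":0,"wz":-2,"tx":0,"ty":0,"tz":4,"gripper":0.2},{"wx":0,"wy":0,"wz":-4,"tx":0,"ty":0,"tz":10,"gripper":0.2},{"wx":0,"wy":0,"wz":-5,"tx":0,"ty":0,"tz":16,"gripper":0.2},{"wx":0,"wy":0,"wz":-5,"tx":1,"ty":0,"tz":21,"gripper":0.2},{"wx":0,"wy":0,"wz":-5,"tx":1,"ty":0,"tz":22,"gripper":0.2}]'
python3 -m creep '[{"wx":0,"wy":0,"wz":0,"tx":0,"ty":0,"tz":0,"gripper":-0.9},{"wx":0,"wy":0,"wz":0,"tx":0,"ty":0,"tz":0,"gripper":-0.9},{"wx":0,"wy":0,"wz":0,"tx":0,"ty":0,"tz":0,"gripper":-0.9},{"wx":0,"wy":0,"wz":0,"tx":0,"ty":0,"tz":0,"gripper":-0.9},{"wx":0,"wy":0,"wz":0,"tx":0,"ty":0,"tz":0,"gripper":-0.9}]' 35 | sed -n 2p
python3 -m creep '[{"wx":0,"wy":0,"wz":0,"tx":0,"ty":0,"tz":0,"gripper":-0.9},{"wx":0,"wy":0,"wz":0,"tx":0,"ty":0,"tz":0,"gripper":-0.9},{"wx":0,"wy":0,"wz":0,"tx":0,"ty":0,"tz":0,"gripper":-0.9}]'
python3 -c "
from h import *
st()"
```

```text
time_s: 25.48
tool_pos: [0.4248, 0.3935, 0.0171]
tool_rot: [179.9, 0.1, -3.9]
force: [-0.6, -0.2, 0.3]
grip_width: 0.0526
grasp_force: 0.0
tool_pos: [0.4252, 0.3945, 0.0187]
time_s: 26.15
tool_pos: [0.4252, 0.3946, 0.0186]
tool_rot: [-180.0, -0.0, -3.8]
force: [-0.3, 0.9, 0.3]
grip_width: 0.0176
grasp_force: 34.9
{'time_s': 26.15, 'qpos': [-20.27, 23.494, -29.919, 104.456, 13.933, 55.676, -149.866], 'tool_pos': [0.425, 0.395, 0.019], 'tool_rot': [-179.981, -0.016, -3.815], 'force': [-0.313, 0.935, 0.309], 'grip_width': 0.018, 'grasp_force': 34.92}
```

```bash

python3 -m creep '[{"wx":0,"wy":0,"wz":0,"tx":0,"ty":0,"tz":-15,"gripper":-0.9},{"wx":0,"wy":0,"wz":0,"tx":0,"ty":0,"tz":-45,"gripper":-0.9},{"wx":0,"wy":0,"wz":0,"tx":0,"ty":0,"tz":-80,"gripper":-0.9},{"wx":0,"wy":0,"wz":0,"tx":0,"ty":0,"tz":-115,"gripper":-0.9},{"wx":0,"wy":0,"wz":0,"tx":0,"ty":0,"tz":-140,"gripper":-0.9}]'
python3 -c "
from h import *
st(); rel([.5297,.1416,.145],-6.8)"
```

```text
time_s: 26.57
tool_pos: [0.4253, 0.3947, 0.1609]
tool_rot: [-179.9, -0.1, -3.8]
force: [-0.0, 1.3, -1.3]
grip_width: 0.0177
grasp_force: 34.9
{'time_s': 26.567, 'qpos': [-17.776, 14.654, -32.126, 97.17, 8.235, 70.434, -145.614], 'tool_pos': [0.425, 0.395, 0.161], 'tool_rot': [-179.938, -0.078, -3.798], 'force': [-0.025, 1.252, -1.308], 'grip_width': 0.018, 'grasp_force': 34.919}
shift [120.9 245.7  15.8] turn [-0.1 -0.1  3. ]
```

```bash

python3 -m creep '[{"wx":0,"wy":0,"wz":0,"tx":13,"ty":27,"tz":0,"gripper":-0.9},{"wx":0,"wy":0,"wz":0,"tx":29,"ty":59,"tz":0,"gripper":-0.9},{"wx":0,"wy":0,"wz":0,"tx":45,"ty":92,"tz":0,"gripper":-0.9},{"wx":0,"wy":0,"wz":0,"tx":61,"ty":125,"tz":0,"gripper":-0.9},{"wx":0,"wy":0,"wz":0,"tx":77,"ty":157,"tz":0,"gripper":-0.9}]' | sed -n 2p
python3 -m creep '[{"wx":0,"wy":0,"wz":1,"tx":15,"ty":30,"tz":5,"gripper":-0.9},{"wx":0,"wy":0,"wz":2,"tx":30,"ty":60,"tz":10,"gripper":-0.9},{"wx":0,"wy":0,"wz":3,"tx":44,"ty":89,"tz":16,"gripper":-0.9},{"wx":0,"wy":0,"wz":3,"tx":44,"ty":89,"tz":16,"gripper":-0.9},{"wx":0,"wy":0,"wz":3,"tx":44,"ty":89,"tz":16,"gripper":-0.9}]' | sed -n 2p
python3 -m creep '[{"wx":0,"wy":0,"wz":0,"tx":0,"ty":0,"tz":18,"gripper":-0.9},{"wx":0,"wy":0,"wz":0,"tx":0,"ty":0,"tz":20,"gripper":-0.9},{"wx":0,"wy":0,"wz":0,"tx":0,"ty":0,"tz":20,"gripper":-0.9},{"wx":0,"wy":0,"wz":0,"tx":0,"ty":0,"tz":20,"gripper":-0.9},{"wx":0,"wy":0,"wz":0,"tx":0,"ty":0,"tz":20,"gripper":-0.9}]'
python3 - <<'E'
from h import *
st(); o,p,d=pic('wrist','w11.png'); cv2.imwrite('pics/w11c.png',cv2.resize(p[0:220,180:400,::-1],None,fx=2.6,fy=2.6))
E
```

```text
tool_pos: [0.4913, 0.2304, 0.1579]
tool_pos: [0.5293, 0.1377, 0.1411]
time_s: 27.82
tool_pos: [0.5296, 0.1417, 0.1231]
tool_rot: [-180.0, -0.0, -6.7]
force: [-0.3, 0.1, -2.9]
grip_width: 0.0179
grasp_force: 34.9
{'time_s': 27.817, 'qpos': [1.907, 11.457, -21.828, 104.241, 4.67, 65.13, -118.229], 'tool_pos': [0.53, 0.142, 0.123], 'tool_rot': [-179.98, -0.042, -6.738], 'force': [-0.266, 0.063, -2.88], 'grip_width': 0.018, 'grasp_force': 34.919}
```

View pics/w11c.png

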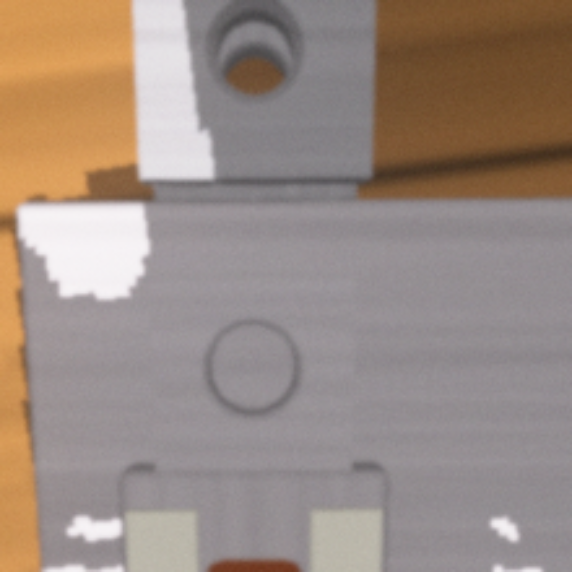

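Fork 3's hole is at crop (254,50), the lug hole at (253,366).

```bash

python3 - <<'E'
from h import *
o=get_obs(); z=o['tool_pos'][2]
F=ray('wrist',o,(277.7,19.2),.088); L=ray('wrist',o,(277.3,140.8),z-.0066)
R=Ro.from_euler('xyz',o['tool_rot'],degrees=True)
print(F,L,'tool shift',R.inv().apply(F-L)*1000, 'z',z)
E
```

```text
[0.64540522 0.12771008 0.088     ] [0.58835034 0.13460005 0.11655224] tool shift [57.44028033  0.13745948 28.61044417] z 0.1231522412139558
```

```bash

python3 -m creep '[{"wx":0,"wy":0,"wz":0,"tx":0,"ty":0,"tz":18,"gripper":-0.9},{"wx":0,"wy":0,"wz":0,"tx":0,"ty":0,"tz":33,"gripper":-0.9},{"wx":0,"wy":0,"wz":0,"tx":0,"ty":0,"tz":42,"gripper":-0.9},{"wx":0,"wy":0,"wz":0,"tx":0,"ty":0,"tz":42,"gripper":-0.9},{"wx":0,"wy":0,"wz":0,"tx":0,"ty":0,"tz":42,"gripper":-0.9}]'
python3 -m creep '[{"wx":0,"wy":0,"wz":0,"tx":8,"ty":0,"tz":0,"gripper":-0.9},{"wx":0,"wy":0,"wz":0,"tx":18,"ty":0,"tz":0,"gripper":-0.9},{"wx":0,"wy":0,"wz":0,"tx":29,"ty":0,"tz":0,"gripper":-0.9},{"wx":0,"wy":0,"wz":0,"tx":29,"ty":0,"tz":0,"gripper":-0.9},{"wx":0,"wy":0,"wz":0,"tx":29,"ty":0,"tz":0,"gripper":-0.9}]'
python3 - <<'E'
from h import *
st(); o,p,d=pic('wrist','w12.png'); cv2.imwrite('pics/w12c.png',cv2.resize(p[0:220,180:400,::-1],None,fx=2.6,fy=2.6))
E
```

```text
time_s: 28.28
tool_pos: [0.5296, 0.141, 0.0807]
tool_rot: [180.0, -0.0, -6.8]
force: [0.5, -0.1, -1.8]
grip_width: 0.0179
grasp_force: 35.0
time_s: 28.7
tool_pos: [0.5593, 0.137, 0.0807]
tool_rot: [-180.0, -0.0, -6.9]
force: [0.0, -0.7, -2.7]
grip_width: 0.0177
grasp_force: 35.0
{'time_s': 28.7, 'qpos': [1.594, 17.142, -20.867, 102.745, 6.871, 61.318, -118.612], 'tool_pos': [0.559, 0.137, 0.081], 'tool_rot': [-179.984, -0.03, -6.885], 'force': [0.035, -0.69, -2.679], 'grip_width': 0.018, 'grasp_force': 34.993}
```

View pics/w12c.png

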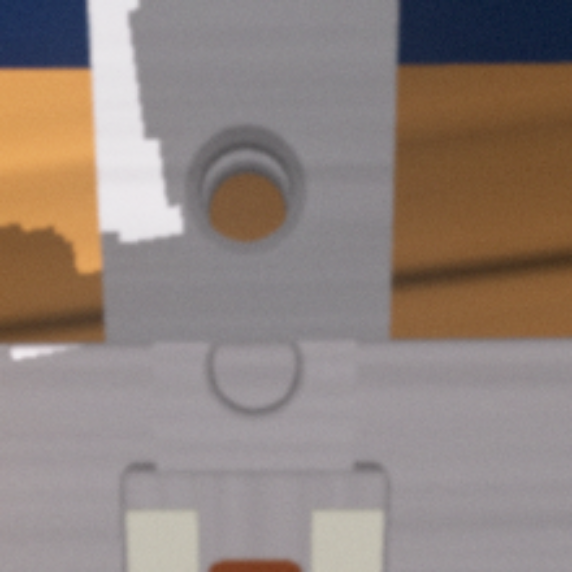

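```bash

python3 - <<'E'
from h import *
o=get_obs(); z=o['tool_pos'][2]
F=ray('wrist',o,(274.6,71.9),.088); L=ray('wrist',o,(277.8,140.8),z-.0066)
R=Ro.from_euler('xyz',o['tool_rot'],degrees=True)
print(F,L,'tool shift',R.inv().apply(F-L)*1000, 'z',z)
E
```

```text
[0.64510912 0.1280131  0.088     ] [0.61706792 0.13003925 0.07387557] tool shift [ 28.07823151  -1.33210154 -14.13337032] z 0.08047557126389224
```

```bash

python3 -m creep '[{"wx":0,"wy":0,"wz":0,"tx":8,"ty":-1.3,"tz":0,"gripper":-0.9},{"wx":0,"wy":0,"wz":0,"tx":18,"ty":-1.3,"tz":0,"gripper":-0.9},{"wx":0,"wy":0,"wz":0,"tx":28,"ty":-1.3,"tz":0,"gripper":-0.9},{"wx":0,"wy":0,"wz":0,"tx":28,"ty":-1.3,"tz":0,"gripper":-0.9},{"wx":0,"wy":0,"wz":0,"tx":28,"ty":-1.3,"tz":1,"gripper":-0.9}]'
python3 -m creep '[{"wx":0,"wy":0,"wz":0,"tx":0,"ty":0,"tz":0.5,"gripper":-0.9},{"wx":0,"wy":0,"wz":0,"tx":0,"ty":0,"tz":1,"gripper":-0.9},{"wx":0,"wy":0,"wz":0,"tx":0,"ty":0,"tz":1,"gripper":-0.9}]'
python3 - <<'E'
from h import *
st(); o,p,d=pic('wrist','w13.png'); cv2.imwrite('pics/w13c.png',cv2.resize(p[50:210,200:360,::-1],None,fx=3.5,fy=3.5))
E
```

```text
time_s: 29.17
tool_pos: [0.5871, 0.135, 0.0794]
tool_rot: [-180.0, -0.0, -6.9]
force: [-0.4, -0.2, -2.0]
grip_width: 0.0179
grasp_force: 35.0
time_s: 29.42
tool_pos: [0.5859, 0.1354, 0.0785]
tool_rot: [180.0, 0.0, -6.8]
force: [0.4, 0.5, -1.0]
grip_width: 0.0174
grasp_force: 35.0
{'time_s': 29.417, 'qpos': [1.419, 20.131, -20.308, 99.168, 7.777, 62.1, -118.204], 'tool_pos': [0.586, 0.135, 0.079], 'tool_rot': [179.984, 0.015, -6.803], 'force': [0.386, 0.514, -1.014], 'grip_width': 0.017, 'grasp_force': 34.993}
```

View pics/w13c.png

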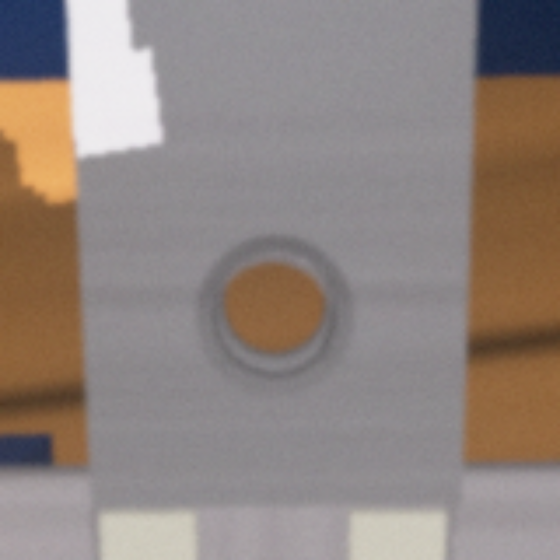

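Holes concentric at crop (274,307). Releasing and fetching the second pin.

```bash

python3 -m creep '[{"wx":0,"wy":0,"wz":0,"tx":0,"ty":0,"tz":0.7,"gripper":-0.9},{"wx":0,"wy":0,"wz":0,"tx":0,"ty":0,"tz":0.7,"gripper":-0.9},{"wx":0,"wy":0,"wz":0,"tx":0,"ty":0,"tz":0.7,"gripper":-0.4},{"wx":0,"wy":0,"wz":0,"tx":0,"ty":0,"tz":0.7,"gripper":0},{"wx":0,"wy":0,"wz":0,"tx":0,"ty":0,"tz":0.7,"gripper":0}]' | sed -n 2,5p
python3 -m creep '[{"wx":0,"wy":0,"wz":0,"tx":0,"ty":0,"tz":0,"gripper":0},{"wx":0,"wy":0,"wz":0,"tx":0,"ty":0,"tz":0,"gripper":0},{"wx":0,"wy":0,"wz":0,"tx":0,"ty":0,"tz":-20,"gripper":0},{"wx":0,"wy":0,"wz":0,"tx":0,"ty":0,"tz":-60,"gripper":0},{"wx":0,"wy":0,"wz":0,"tx":0,"ty":0,"tz":-100,"gripper":0}]'
python3 -m creep '[{"wx":0,"wy":0,"wz":0,"tx":0,"ty":0,"tz":-25,"gripper":0},{"wx":0,"wy":0,"wz":0,"tx":0,"ty":0,"tz":-25,"gripper":0},{"wx":0,"wy":0,"wz":0,"tx":0,"ty":0,"tz":-25,"gripper":0}]'
python3 - <<'E'
from h import *
st(); o,p,d=pic('wrist'); W=cloud('wrist',o,d); fin(o,p,W,.06,(.586,.135)); rel([.53,-.276,.2],-6.8)
E
```

```text
tool_pos: [0.5865, 0.1354, 0.0777]
tool_rot: [-180.0, -0.0, -6.8]
force: [-1.0, 0.5, -0.3]
grip_width: 0.0305
time_s: 30.3
tool_pos: [0.5848, 0.135, 0.177]
tool_rot: [179.9, 0.2, -6.8]
force: [0.5, 0.2, 0.7]
grip_width: 0.0431
grasp_force: 0.0
time_s: 30.55
tool_pos: [0.5874, 0.1357, 0.2048]
tool_rot: [-179.9, -0.2, -6.8]
force: [-1.1, -0.0, -0.4]
grip_width: 0.0438
grasp_force: 0.0
{'time_s': 30.55, 'qpos': [2.194, 14.225, -20.976, 91.254, 5.26, 75.251, -116.333], 'tool_pos': [0.587, 0.136, 0.205], 'tool_rot': [-179.936, -0.232, -6.819], 'force': [-1.128, -0.02, -0.442], 'grip_width': 0.044, 'grasp_force': 0.0}
fin 981 px [278.63404689 217.91743119] mean [0.5833 0.1353 0.1042] rect [583.2 135.1] [15.1 40.7] yaw -7.1
shift [ -7.  415.    2.7] turn [ 0. -0. -0.]
```

```bash

python3 -m creep '[{"wx":0,"wy":0,"wz":0,"tx":0,"ty":35,"tz":0,"gripper":0},{"wx":0,"wy":0,"wz":0,"tx":-2,"ty":73,"tz":0,"gripper":0},{"wx":0,"wy":0,"wz":0,"tx":-3,"ty":112,"tz":0,"gripper":0},{"wx":0,"wy":0,"wz":0,"tx":-3,"ty":150,"tz":0,"gripper":0},{"wx":0,"wy":0,"wz":0,"tx":-3,"ty":190,"tz":0,"gripper":0}]' | sed -n 2p
python3 -m creep '[{"wx":0,"wy":0,"wz":0,"tx":0,"ty":38,"tz":0,"gripper":0},{"wx":0,"wy":0,"wz":0,"tx":-2,"ty":77,"tz":0,"gripper":0},{"wx":0,"wy":0,"wz":0,"tx":-4,"ty":115,"tz":0,"gripper":0},{"wx":0,"wy":0,"wz":0,"tx":-4,"ty":150,"tz":0,"gripper":0},{"wx":0,"wy":0,"wz":0,"tx":-4,"ty":185,"tz":0,"gripper":0}]' | sed -n 2p
python3 -m creep '[{"wx":0,"wy":0,"wz":0,"tx":0,"ty":30,"tz":3,"gripper":0},{"wx":0,"wy":0,"wz":0,"tx":0,"ty":40,"tz":3,"gripper":0},{"wx":0,"wy":0,"wz":0,"tx":0,"ty":40,"tz":3,"gripper":0},{"wx":0,"wy":0,"wz":0,"tx":0,"ty":40,"tz":3,"gripper":0},{"wx":0,"wy":0,"wz":0,"tx":0,"ty":40,"tz":3,"gripper":0}]' | sed -n 2p
python3 -m creep '[{"wx":0,"wy":0,"wz":0,"tx":0,"ty":0,"tz":0,"gripper":0},{"wx":0,"wy":0,"wz":0,"tx":0,"ty":0,"tz":0,"gripper":0},{"wx":0,"wy":0,"wz":0,"tx":0,"ty":0,"tz":0,"gripper":0}]' | sed -n 2p
python3 - <<'E'
from h import *
st(); o,p,d=pic('wrist'); W=cloud('wrist',o,d); reds(o,p,W,(.06,.11)); rel([.575,-.281,.065],-6.8)
E
```

```text
tool_pos: [0.559, -0.0542, 0.2005]
tool_pos: [0.5329, -0.2378, 0.2005]
tool_pos: [0.5305, -0.2732, 0.1989]
tool_pos: [0.5306, -0.2745, 0.1999]
{'time_s': 32.1, 'qpos': [29.292, 12.8, -5.219, 92.723, 1.186, 74.515, -72.801], 'tool_pos': [0.531, -0.274, 0.2], 'tool_rot': [-179.994, -0.019, -6.687], 'force': [0.052, 0.123, 0.576], 'grip_width': 0.044, 'grasp_force': 0.0}
red 754 [275.  60.] [ 0.6389 -0.2853  0.089 ] [ 639.  -285.6] [20.7 19.7]
red 401 [ 13. 119.] [ 0.6195 -0.0995  0.1067] [619.8 -98.9] [ 6.7 18.9]
red 587 [280. 151.] [ 0.5749 -0.2814  0.0891] [ 574.7 -281.4] [20.1 19.6]
shift [ 44.9   0.8 135. ] turn [ 0.  -0.   0.1]
```

```bash

python3 -m creep '[{"wx":0,"wy":0,"wz":0,"tx":38,"ty":1,"tz":10,"gripper":0},{"wx":0,"wy":0,"wz":0,"tx":44.6,"ty":1.2,"tz":45,"gripper":0},{"wx":0,"wy":0,"wz":0,"tx":44.6,"ty":1.2,"tz":80,"gripper":0},{"wx":0,"wy":0,"wz":0,"tx":44.6,"ty":1.2,"tz":112,"gripper":0},{"wx":0,"wy":0,"wz":0,"tx":44.6,"ty":1.2,"tz":128,"gripper":0}]' | sed -n 2p
python3 -m creep '[{"wx":0,"wy":0,"wz":0,"tx":0,"ty":0,"tz":7,"gripper":0},{"wx":0,"wy":0,"wz":0,"tx":0,"ty":0,"tz":7,"gripper":0},{"wx":0,"wy":0,"wz":0,"tx":0,"ty":0,"tz":7,"gripper":-0.9},{"wx":0,"wy":0,"wz":0,"tx":0,"ty":0,"tz":7,"gripper":-0.9},{"wx":0,"wy":0,"wz":0,"tx":0,"ty":0,"tz":7,"gripper":-0.9}]' 45 | sed -n 2p
python3 -m creep '[{"wx":0,"wy":0,"wz":0,"tx":0,"ty":0,"tz":0,"gripper":-0.9},{"wx":0,"wy":0,"wz":0,"tx":0,"ty":0,"tz":0,"gripper":-0.9},{"wx":0,"wy":0,"wz":0,"tx":0,"ty":0,"tz":0,"gripper":-0.9},{"wx":0,"wy":0,"wz":0,"tx":0,"ty":0,"tz":0,"gripper":-0.9}]' 45
python3 -m creep '[{"wx":0,"wy":0,"wz":0,"tx":0,"ty":0,"tz":-15,"gripper":-0.9},{"wx":0,"wy":0,"wz":0,"tx":0,"ty":0,"tz":-40,"gripper":-0.9},{"wx":0,"wy":0,"wz":0,"tx":0,"ty":0,"tz":-75,"gripper":-0.9},{"wx":0,"wy":0,"wz":0,"tx":0,"ty":0,"tz":-110,"gripper":-0.9},{"wx":0,"wy":0,"wz":0,"tx":0,"ty":0,"tz":-130,"gripper":-0.9}]'
python3 -c "
from h import *
st()"
```

```text
tool_pos: [0.5719, -0.2807, 0.067]
tool_pos: [0.5755, -0.283, 0.067]
time_s: 33.32
tool_pos: [0.5751, -0.2826, 0.0663]
tool_rot: [180.0, -0.1, -6.8]
force: [-0.5, 0.5, 6.7]
grip_width: 0.0211
grasp_force: 45.0
time_s: 33.73
tool_pos: [0.5753, -0.283, 0.1988]
tool_rot: [179.9, -0.2, -6.8]
force: [1.5, 0.5, -1.5]
grip_width: 0.0213
grasp_force: 45.0
{'time_s': 33.733, 'qpos': [28.132, 17.842, -5.399, 86.572, 1.728, 75.402, -74.259], 'tool_pos': [0.575, -0.283, 0.199], 'tool_rot': [179.907, -0.248, -6.822], 'force': [1.477, 0.463, -1.453], 'grip_width': 0.021, 'grasp_force': 45.0}
```

```bash

python3 -c "
from h import *
rel([.6454,.1275,.2],-6.8)"
python3 -m creep '[{"wx":0,"wy":0,"wz":0,"tx":3,"ty":-32,"tz":0,"gripper":-0.9},{"wx":0,"wy":0,"wz":0,"tx":5,"ty":-70,"tz":0,"gripper":-0.9},{"wx":0,"wy":0,"wz":0,"tx":7,"ty":-108,"tz":0,"gripper":-0.9},{"wx":0,"wy":0,"wz":0,"tx":9,"ty":-146,"tz":0,"gripper":-0.9},{"wx":0,"wy":0,"wz":0,"tx":10,"ty":-185,"tz":0,"gripper":-0.9}]' | sed -n 2p
python3 -m creep '[{"wx":0,"wy":0,"wz":0,"tx":2,"ty":-38,"tz":0,"gripper":-0.9},{"wx":0,"wy":0,"wz":0,"tx":4,"ty":-77,"tz":0,"gripper":-0.9},{"wx":0,"wy":0,"wz":0,"tx":6,"ty":-115,"tz":0,"gripper":-0.9},{"wx":0,"wy":0,"wz":0,"tx":8,"ty":-153,"tz":0,"gripper":-0.9},{"wx":0,"wy":0,"wz":0,"tx":10,"ty":-190,"tz":0,"gripper":-0.9}]' | sed -n 2p
python3 -m creep '[{"wx":0,"wy":0,"wz":0,"tx":0,"ty":-20,"tz":0,"gripper":-0.9},{"wx":0,"wy":0,"wz":0,"tx":0,"ty":-40,"tz":0,"gripper":-0.9},{"wx":0,"wy":0,"wz":0,"tx":0,"ty":-40,"tz":0,"gripper":-0.9},{"wx":0,"wy":0,"wz":0,"tx":0,"ty":-40,"tz":0,"gripper":-0.9},{"wx":0,"wy":0,"wz":0,"tx":0,"ty":-40,"tz":0,"gripper":-0.9}]' | sed -n 2p
python3 -m creep '[{"wx":0,"wy":0,"wz":0,"tx":0,"ty":0,"tz":0,"gripper":-0.9},{"wx":0,"wy":0,"wz":0,"tx":0,"ty":0,"tz":0,"gripper":-0.9},{"wx":0,"wy":0,"wz":0,"tx":0,"ty":0,"tz":0,"gripper":-0.9}]'
python3 -c "
from h import *
rel([.6454,.1275,.165],-6.8)"
```

```text
shift [  20.8 -415.9   -1.8] turn [ 0.1 -0.2 -0. ]
tool_pos: [0.6059, -0.0986, 0.1945]
tool_pos: [0.6383, 0.0895, 0.1944]
tool_pos: [0.6432, 0.1257, 0.1943]
time_s: 35.23
tool_pos: [0.6434, 0.1257, 0.1948]
tool_rot: [180.0, -0.0, -6.9]
force: [0.4, 0.1, -2.2]
grip_width: 0.021
grasp_force: 45.0
shift [ 1.7 -2.  29.8] turn [ 0.  -0.  -0.1]
```

```bash

python3 -m creep '[{"wx":0,"wy":0,"wz":0,"tx":1.7,"ty":-2,"tz":10,"gripper":-0.9},{"wx":0,"wy":0,"wz":0,"tx":1.7,"ty":-2,"tz":20,"gripper":-0.9},{"wx":0,"wy":0,"wz":0,"tx":1.7,"ty":-2,"tz":30,"gripper":-0.9},{"wx":0,"wy":0,"wz":0,"tx":1.7,"ty":-2,"tz":30,"gripper":-0.9},{"wx":0,"wy":0,"wz":0,"tx":1.7,"ty":-2,"tz":30,"gripper":-0.9}]' | sed -n 2p
python3 -m creep '[{"wx":0,"wy":0,"wz":0,"tx":0,"ty":0,"tz":0,"gripper":-0.9},{"wx":0,"wy":0,"wz":0,"tx":0,"ty":0,"tz":0,"gripper":-0.9},{"wx":0,"wy":0,"wz":0,"tx":0,"ty":0,"tz":0,"gripper":-0.9}]'
python3 -c "
from h import *
rel([.6454,.1275,.100],-6.8)"
```

```text
tool_pos: [0.6443, 0.1288, 0.163]
time_s: 35.9
tool_pos: [0.6456, 0.1292, 0.1653]
tool_rot: [-180.0, -0.1, -6.8]
force: [0.2, -0.6, -0.2]
grip_width: 0.0211
grasp_force: 45.0
shift [-0.   1.7 65.3] turn [-0.  -0.1 -0. ]
```

```bash

python3 -m creep '[{"wx":0,"wy":0,"wz":0,"tx":0,"ty":1.4,"tz":4,"gripper":-0.9},{"wx":0,"wy":0,"wz":0,"tx":0,"ty":1.4,"tz":8,"gripper":-0.9},{"wx":0,"wy":0,"wz":0,"tx":0,"ty":1.4,"tz":11,"gripper":-0.9},{"wx":0,"wy":0,"wz":0,"tx":0,"ty":1.4,"tz":11,"gripper":-0.9},{"wx":0,"wy":0,"wz":0,"tx":0,"ty":1.4,"tz":11,"gripper":-0.9}]' | sed -n 2,4p
python3 -m creep '[{"wx":0,"wy":0,"wz":0,"tx":0,"ty":0,"tz":4,"gripper":-0.9},{"wx":0,"wy":0,"wz":0,"tx":0,"ty":0,"tz":8,"gripper":-0.9},{"wx":0,"wy":0,"wz":0,"tx":0,"ty":0,"tz":12,"gripper":-0.9},{"wx":0,"wy":0,"wz":0,"tx":0,"ty":0,"tz":12,"gripper":-0.9}]'| sed -n 2,4p
python3 -m creep '[{"wx":0,"wy":0,"wz":0,"tx":0,"ty":0,"tz":3,"gripper":-0.9},{"wx":0,"wy":0,"wz":0,"tx":0,"ty":0,"tz":6,"gripper":-0.9},{"wx":0,"wy":0,"wz":0,"tx":0,"ty":0,"tz":10,"gripper":-0.9},{"wx":0,"wy":0,"wz":0,"tx":0,"ty":0,"tz":10,"gripper":-0.9}]'| sed -n 2,4p
```

```text
tool_pos: [0.6448, 0.1276, 0.1532]
tool_rot: [180.0, 0.0, -6.8]
force: [-0.2, -0.0, -0.0]
tool_pos: [0.6444, 0.1275, 0.1404]
tool_rot: [180.0, 0.1, -6.8]
force: [0.2, -0.2, -0.1]
tool_pos: [0.6448, 0.1277, 0.1307]
tool_rot: [180.0, 0.0, -6.8]
force: [1.0, -0.9, -1.8]
```

```bash

python3 -m creep '[{"wx":0,"wy":0,"wz":0,"tx":0,"ty":0,"tz":4,"gripper":-0.9},{"wx":0,"wy":0,"wz":0,"tx":0,"ty":0,"tz":8,"gripper":-0.9},{"wx":0,"wy":0,"wz":0,"tx":0,"ty":0,"tz":12,"gripper":-0.9},{"wx":0,"wy":0,"wz":0,"tx":0,"ty":0,"tz":16,"gripper":-0.9}]' | sed -n 2,4p
python3 -m creep '[{"wx":0,"wy":0,"wz":0,"tx":0,"ty":0,"tz":4,"gripper":-0.9},{"wx":0,"wy":0,"wz":0,"tx":0,"ty":0,"tz":8,"gripper":-0.9},{"wx":0,"wy":0,"wz":0,"tx":0,"ty":0,"tz":12,"gripper":-0.9},{"wx":0,"wy":0,"wz":0,"tx":0,"ty":0,"tz":13,"gripper":-0.9},{"wx":0,"wy":0,"wz":0,"tx":0,"ty":0,"tz":13,"gripper":-0.9}]' | sed -n 2,4p
python3 -m creep '[{"wx":0,"wy":0,"wz":0,"tx":0,"ty":0,"tz":1,"gripper":-0.9},{"wx":0,"wy":0,"wz":0,"tx":0,"ty":0,"tz":2,"gripper":-0.9},{"wx":0,"wy":0,"wz":0,"tx":0,"ty":0,"tz":3,"gripper":-0.9},{"wx":0,"wy":0,"wz":0,"tx":0,"ty":0,"tz":4,"gripper":-0.9}]' | sed -n 2,4p
```

```text
tool_pos: [0.645, 0.1277, 0.1152]
tool_rot: [180.0, 0.0, -6.8]
force: [0.5, 0.5, -1.5]
tool_pos: [0.6449, 0.1277, 0.1022]
tool_rot: [180.0, 0.0, -6.8]
force: [0.0, 0.4, -1.6]
tool_pos: [0.6451, 0.1277, 0.0993]
tool_rot: [180.0, -0.0, -6.8]
force: [-2.3, -1.5, 5.6]
```

```bash

python3 -m creep '[{"wx":0,"wy":0,"wz":0,"tx":0,"ty":0,"tz":1,"gripper":-0.9},{"wx":0,"wy":0,"wz":0,"tx":0,"ty":0,"tz":1,"gripper":-0.9},{"wx":0,"wy":0,"wz":0,"tx":0,"ty":0,"tz":0,"gripper":0},{"wx":0,"wy":0,"wz":0,"tx":0,"ty":0,"tz":0,"gripper":0},{"wx":0,"wy":0,"wz":0,"tx":0,"ty":0,"tz":0,"gripper":0}]' | sed -n 2,4p
python3 -m creep '[{"wx":0,"wy":0,"wz":0,"tx":0,"ty":0,"tz":0,"gripper":0},{"wx":0,"wy":0,"wz":0,"tx":0,"ty":0,"tz":-20,"gripper":0},{"wx":0,"wy":0,"wz":0,"tx":0,"ty":0,"tz":-60,"gripper":0},{"wx":0,"wy":0,"wz":0,"tx":0,"ty":0,"tz":-100,"gripper":0},{"wx":0,"wy":0,"wz":0,"tx":0,"ty":0,"tz":-130,"gripper":0}]' | sed -n 2p
python3 -m creep '[{"wx":0,"wy":0,"wz":0,"tx":-40,"ty":0,"tz":0,"gripper":0},{"wx":0,"wy":0,"wz":0,"tx":-80,"ty":0,"tz":0,"gripper":0},{"wx":0,"wy":0,"wz":0,"tx":-120,"ty":0,"tz":-10,"gripper":0},{"wx":0,"wy":0,"wz":0,"tx":-120,"ty":0,"tz":-10,"gripper":0},{"wx":0,"wy":0,"wz":0,"tx":-120,"ty":0,"tz":-10,"gripper":0}]' | sed -n 2p
python3 - <<'E'
from h import *
st(); o,p,d=pic('wrist','w14.png'); W=cloud('wrist',o,d); reds(o,p,W,(.1,.15)); fin(o,p,W,.06,(.586,.135))
o,p,d=pic('top','top2.png'); 
for q in ['carrier1_fin','carrier2_fin','carrier3_fin','plunger_top','scraper_handle']:
    r=nets.place_of(q,'top'); print(q,[(np.round(x['point'],3).tolist(),round(x['confidence'],2)) for x in r[:4]])
rel([.52,.306,.25],-6.8)
E
```

```text
tool_pos: [0.6452, 0.1277, 0.0987]
tool_rot: [180.0, -0.0, -6.8]
force: [-0.7, 1.0, 0.9]
tool_pos: [0.6456, 0.1279, 0.2317]
tool_pos: [0.5248, 0.1427, 0.2399]
{'time_s': 39.317, 'qpos': [0.304, 5.847, -19.664, 96.415, 2.089, 77.962, -116.399], 'tool_pos': [0.525, 0.143, 0.24], 'tool_rot': [179.983, -0.144, -6.701], 'force': [-0.206, -0.645, 0.167], 'grip_width': 0.044, 'grasp_force': 0.0}
red 676 [279.  45.] [0.6436 0.1278 0.1221] [643.7 127.6] [18.7 20.3]
red 255 [554.  49.] [ 0.6195 -0.0809  0.1075] [619.6 -81.7] [18.7  6.1]
fin 1052 px [277.87642586 125.76806084] mean [0.5873 0.1349 0.1041] rect [585.3 135.2] [15.1 47.2] yaw -5.9
carrier1_fin [([0.564, -0.082, 0.084], 0.45)]
carrier2_fin []
carrier3_fin [([0.564, -0.083, 0.084], 0.86)]
plunger_top [([0.563, 0.312, 0.103], 0.46), ([0.646, 0.13, 0.106], 0.37), ([0.645, 0.124, 0.086], 0.33)]
scraper_handle [([0.436, -0.44, 0.021], 0.55)]
shift [ -26.2 -162.4  -11.9] turn [-0.   0.1 -0.1]
```

View pics/top2.png

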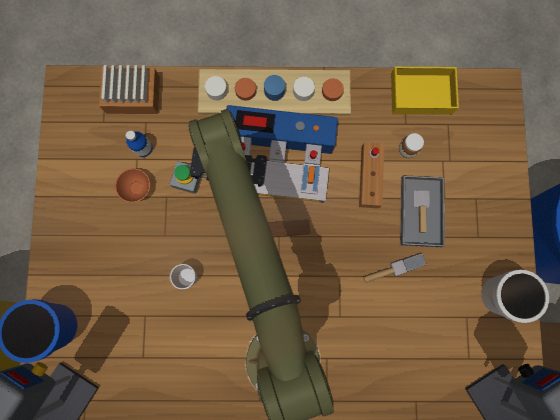

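Top view: blue carrier pinned at (312,170), scraper in the tray at (422,215), no other carriers on the bench. Now the plunger.

```bash

python3 -m creep '[{"wx":0,"wy":0,"wz":0,"tx":-5,"ty":-32,"tz":-5,"gripper":-1},{"wx":0,"wy":0,"wz":0,"tx":-11,"ty":-68,"tz":-10,"gripper":-1},{"wx":0,"wy":0,"wz":0,"tx":-17,"ty":-105,"tz":-12,"gripper":-1},{"wx":0,"wy":0,"wz":0,"tx":-23,"ty":-140,"tz":-12,"gripper":-1},{"wx":0,"wy":0,"wz":0,"tx":-26,"ty":-162,"tz":-12,"gripper":-1}]' 20 | sed -n 2p
python3 -m creep '[{"wx":0,"wy":0,"wz":0,"tx":0,"ty":0,"tz":0,"gripper":-1},{"wx":0,"wy":0,"wz":0,"tx":0,"ty":0,"tz":0,"gripper":-1},{"wx":0,"wy":0,"wz":0,"tx":0,"ty":0,"tz":0,"gripper":-1},{"wx":0,"wy":0,"wz":0,"tx":0,"ty":0,"tz":0,"gripper":-1}]' | sed -n 2p
python3 - <<'E'
from h import *
st(); o,p,d=pic('wrist','w15.png'); W=cloud('wrist',o,d); h=cv2.cvtColor(p,cv2.COLOR_RGB2HSV)
m=(h[...,0]>45)&(h[...,0]<85)&(h[...,1]>120)&(W[...,2]>.09)&(W[...,2]<.12); P=W[m]; t=P[P[:,2]>P[:,2].max()-.006]
R=cv2.minAreaRect((P[:,:2]*1000).astype(np.float32)); print(m.sum(),P.mean(0),P[:,2].max(),R)
q=[*(np.array(R[0])/1000),.13]; rel(q,-6.8)
E
```

```text
tool_pos: [0.5183, 0.3105, 0.2505]
tool_pos: [0.5202, 0.304, 0.2503]
{'time_s': 40.417, 'qpos': [-11.22, 13.661, -25.774, 87.123, 6.022, 80.634, -134.319], 'tool_pos': [0.52, 0.304, 0.25], 'tool_rot': [179.93, 0.005, -6.974], 'force': [-0.088, -0.2, 0.47], 'grip_width': 0.001, 'grasp_force': 0.0}
2199 [0.56539171 0.30858884 0.10017048] 0.10292994810539427 ((565.3745727539062, 308.4626159667969), (44.66127395629883, 44.441184997558594), 25.56507682800293)
shift [ 44.3 -10.1 120.5] turn [ 0.1 -0.  -0.2]
```

```bash

python3 -m creep '[{"wx":0,"wy":0,"wz":0,"tx":30,"ty":-7,"tz":25,"gripper":-1},{"wx":0,"wy":0,"wz":0,"tx":44,"ty":-10,"tz":60,"gripper":-1},{"wx":0,"wy":0,"wz":0,"tx":44,"ty":-10,"tz":95,"gripper":-1},{"wx":0,"wy":0,"wz":0,"tx":44,"ty":-10,"tz":120,"gripper":-1},{"wx":0,"wy":0,"wz":0,"tx":44,"ty":-10,"tz":135,"gripper":-1}]' | sed -n 2,4p
python3 -m creep '[{"wx":0,"wy":0,"wz":0,"tx":0,"ty":0,"tz":8,"gripper":-1},{"wx":0,"wy":0,"wz":0,"tx":0,"ty":0,"tz":16,"gripper":-1},{"wx":0,"wy":0,"wz":0,"tx":0,"ty":0,"tz":24,"gripper":-1},{"wx":0,"wy":0,"wz":0,"tx":0,"ty":0,"tz":30,"gripper":-1},{"wx":0,"wy":0,"wz":0,"tx":0,"ty":0,"tz":33,"gripper":-1}]' | sed -n 2,4p
python3 -m creep '[{"wx":0,"wy":0,"wz":0,"tx":0,"ty":0,"tz":2,"gripper":-1},{"wx":0,"wy":0,"wz":0,"tx":0,"ty":0,"tz":4,"gripper":-1},{"wx":0,"wy":0,"wz":0,"tx":0,"ty":0,"tz":5,"gripper":-1}]' | sed -n 2,4p
```

```text
tool_pos: [0.5633, 0.3076, 0.1116]
tool_rot: [179.8, 0.2, -7.0]
force: [0.2, 0.0, 0.1]
tool_pos: [0.5649, 0.3096, 0.084]
tool_rot: [179.9, -0.1, -6.9]
force: [-2.7, -3.2, 7.5]
tool_pos: [0.5649, 0.3095, 0.0799]
tool_rot: [179.9, -0.1, -6.9]
force: [-4.2, -3.7, 8.1]
```

```bash

python3 -m creep '[{"wx":0,"wy":0,"wz":0,"tx":0,"ty":0,"tz":2,"gripper":-1},{"wx":0,"wy":0,"wz":0,"tx":0,"ty":0,"tz":4,"gripper":-1},{"wx":0,"wy":0,"wz":0,"tx":0,"ty":0,"tz":5,"gripper":-1},{"wx":0,"wy":0,"wz":0,"tx":0,"ty":0,"tz":5,"gripper":-1}]' | sed -n 2,4p
python3 -m creep '[{"wx":0,"wy":0,"wz":0,"tx":0,"ty":0,"tz":2,"gripper":-1},{"wx":0,"wy":0,"wz":0,"tx":0,"ty":0,"tz":2,"gripper":-1},{"wx":0,"wy":0,"wz":0,"tx":0,"ty":0,"tz":2,"gripper":-1}]' | sed -n 2,4p
```

```text
tool_pos: [0.565, 0.3097, 0.0793]
tool_rot: [179.9, -0.2, -6.9]
force: [-10.3, -8.6, 27.5]
tool_pos: [0.5651, 0.3097, 0.0791]
tool_rot: [179.9, -0.2, -6.9]
force: [-14.2, -11.2, 35.7]
```

Hard stop reached (force jumps at 0.079). Backing off.

```bash

python3 -m creep '[{"wx":0,"wy":0,"wz":0,"tx":0,"ty":0,"tz":-10,"gripper":-1},{"wx":0,"wy":0,"wz":0,"tx":0,"ty":0,"tz":-25,"gripper":-1},{"wx":0,"wy":0,"wz":0,"tx":0,"ty":0,"tz":-55,"gripper":-1},{"wx":0,"wy":0,"wz":0,"tx":0,"ty":0,"tz":-90,"gripper":-1},{"wx":0,"wy":0,"wz":0,"tx":0,"ty":0,"tz":-125,"gripper":-1}]' | sed -n 2,4p
python3 -m creep '[{"wx":0,"wy":0,"wz":0,"tx":-40,"ty":0,"tz":-40,"gripper":-1},{"wx":0,"wy":0,"wz":0,"tx":-45,"ty":10,"tz":-45,"gripper":-1},{"wx":0,"wy":0,"wz":0,"tx":-45,"ty":10,"tz":-45,"gripper":-1},{"wx":0,"wy":0,"wz":0,"tx":-45,"ty":10,"tz":-45,"gripper":-1},{"wx":0,"wy":0,"wz":0,"tx":-45,"ty":10,"tz":-45,"gripper":-1}]' | sed -n 2,4p
python3 - <<'E'
from h import *
st(); o,p,d=pic('wrist'); W=cloud('wrist',o,d); h=cv2.cvtColor(p,cv2.COLOR_RGB2HSV)
m=(h[...,0]>45)&(h[...,0]<85)&(h[...,1]>120)&(W[...,2]>.06)&(W[...,2]<.12); P=W[m]; print(m.sum(),P.mean(0),P[:,2].max())
reds(o,p,W,(.1,.15))
o,p,d=pic('top'); W=cloud('top',o,d); reds(o,p,W,(.06,.15))
pic('side'); r=nets.place_of('scraper_handle','side'); print([(np.round(x['point'],3),x['confidence']) for x in r[:2]])
E
```

```text
tool_pos: [0.5645, 0.3106, 0.1979]
tool_rot: [-179.9, -0.1, -6.8]
force: [1.7, 1.1, 0.1]
tool_pos: [0.5191, 0.3055, 0.2405]
tool_rot: [180.0, -0.1, -6.9]
force: [0.1, -0.5, -0.1]
{'time_s': 42.967, 'qpos': [-11.195, 13.808, -25.964, 88.096, 6.155, 79.46, -134.5], 'tool_pos': [0.519, 0.305, 0.241], 'tool_rot': [179.991, -0.068, -6.871], 'force': [0.129, -0.472, -0.089], 'grip_width': 0.001, 'grasp_force': 0.0}
2334 [0.56549406 0.3085602  0.10019942] 0.1029755376523851
red 1001 [497.  12.] [0.6417 0.1298 0.1218] [640.9 129.1] [21.2 14.5]
red 226 [254. 121.] [0.7253 0.0876 0.1059] [725.   88.1] [72.1 31.5]
red 42 [241. 146.] [0.6402 0.1252 0.1259] [640.2 124.4] [15.9 15.4]
red 41 [375. 151.] [ 0.6377 -0.2867  0.0913] [ 637.9 -286.7] [17.5 17.6]
red 41 [313. 154.] [ 0.6165 -0.0909  0.1257] [616.8 -90.9] [17.8 16.4]
[(array([ 0.437, -0.44 ,  0.016]), 0.67), (array([ 0.575, -0.283, -0.002]), 0.44)]
```

Plunger is back up, both pins are seated and the scraper is in the tray.

```bash
python3 -c "
from cell import env
print(env.sign_off())"
```

```text
the job is handed in; nothing more can be done
None
```

The job is handed in: the scraper is in the drip tray, both carriers on the bench (blue in fork 1, white in fork 3) are pinned with their collars fully home, and the start plunger was pushed to its stop and came back up.

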